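# Free the stuck scrap tub, sweep the demo plinth, lay out the calculator

## Task

The demo plinth has to be cleared for the silver calculator: the orange scrap tub is stuck in its grey holder, so take it by its rim, twist it until its lugs come out from under the catches, pull it straight up and stand it on the black disc under the plinth's lip. Then sweep every blue packing block off the plinth into the tub with the held brush (do not touch blocks on the plinth with your fingers; one that lands on the counter may be picked up by hand). Stand the brush back on its green felt mat, bristles down and along the mat, and lay the calculator face up in the middle of the plinth, lengthwise along it, leaving the tub on its disc and the cash box, brochure stand and charger box where they are.

Things in the scene. Friction and masses are not known exactly. Their poses are not given: they have to be found in the camera images.
- tub_mid (a point): Orange round open tub, loose, 168 across, 100 high, wall 8, floor 6, 0.25 kg; starts stuck in the holder. Point: on its axis, 50 above its underside; z up. Two yellow lugs on its own +x and -x sides reach 95 from the axis, 24 wide, 26 to 34 above its underside; a yellow dash on the rim marks each. It turns easily in the holder; its top 56 stick out above it.
- holder: Grey round holder fixed to the counter, 210 across (inside 198), 50 high, floor 6; origin under its centre, z up. Black catches on its +x and -x sides reach in to 88.5 from the axis, 40 wide, 42 to 50 up. The tub's lugs start under them (x axes within 0.06 rad), so it cannot lift; turned 0.4 rad or more either way from aligned (play 4 sideways) it lifts straight out.
- plinth: Fixed plinth, white top 170 (x) by 320 (y), 12 thick, top face 124 up; origin on the counter below its middle, z up. Cheeks 10 wide, 14 high along both long sides (lane 150 wide between) and across the -y end (inside face y = -150); the +y end is open: the lip, edge at y = 160. Under the top the solid body, 150 wide, ends at y = 85: a space 112 high lies under the lip.
- plinth_top (a point): Middle of the plinth's top face, axes as the plinth's.
- tub_spot (a point): Centre of the flat black disc (176 across, fixed to the plinth) on the counter, 38 beyond the lip's edge, where the tub must stand; axes as the plinth's. The tub there reaches 46 in under the lip with 12 to spare above its rim: lower it farther out, then slide it in.
- brush_mat: Flat green felt mat 150 (its x) by 70 (its y) on the counter, 1 thick, fixed; origin at its centre on the counter.
- brush_mid (a point): Block brush, loose, 0.2 kg, standing on its stiff bristles on the mat: head 120 (its x) by 36 (its y) by 44 high, on top an upright wooden grip 64 (x) by 22 (y), from 44 to 100 above the bristle ends. The point is 50 above the bristle ends, in the middle; z up.
- calc_mid (a point): Silver pocket calculator, loose, 136 (its x) by 58 (its y) by 28 high, about 0.25 kg, face up on the counter; the point is its centre, half-way up; z out of its key face.
- cash_box_mid (a point): Centre of the olive green cash box, 130 x 180 x 80; leave it alone.
- brochure_mid (a point): Clear acrylic brochure stand, 90 x 130, 166 high, point 80 up; leave it alone.
- charger_mid (a point): Centre of a grey boxed charger, 70 x 90 x 110; leave it alone.
- block0_mid (a point): Blue rigid packing block, stepped: 50 (x) by 36 (y) by 32 high (the half towards +x only 18 high), 35 g; the point is the middle of its outline, half-way up. 3 to 5 such blocks start on the plinth's top between y = 120 and y = -98 of the plinth, which leaves room to set the brush down behind them at y = -130.
- block1_mid (a point): A block like block0 (may be absent).
- block2_mid (a point): A block like block0 (may be absent).
- block3_mid (a point): A block like block0 (may be absent).
- block4_mid (a point): A block like block0 (may be absent).
Things that resemble listed ones, but are neither listed nor needed, are in the scene too. Several things have the shape of the holder; the one meant has the colours described above.

How it is judged:
By the outcome, as a careful person would: the job done as asked, in the order asked, and still so for the second after the job is handed in, with the robot touching nothing.
Of block0, block1, block2, block3, block4 only 3 to 5 are there at a start; the rules pass over those that are not, and their reading is None.
At some moment in a run one of calculator may be knocked a few centimetres aside while the robot is not near it.
Once in a run the grip may slacken for a moment while it holds something.
It also fails if it takes over 208 s, if anything falls off the work surface, if the arm or the gripper's body presses on something with over 40 N, if the wrist force passes 120 N, or if a joint passes its speed limit or range.

## Robot

A 7-joint arm with a two-finger parallel gripper is mounted at the origin on the work surface. World frame = base frame: x ahead of the robot, y to its left, z up, the work surface at z = 0. Lengths are in mm, angles in degrees, forces in N, time in s.
With the tool pointing down it reaches from about 425 to 875 mm from the base axis. Payload 4.7 kg.
Tool frame: the origin (TCP) lies at the very end of the fingers, on their centre line; the grasp point (between the pads) lies 19 mm behind it (robot.grip_point_offset is the distance from the TCP to the grasp point, in mm); z points along the fingers, y is the line along which they close (so a half turn about z gives the same grasp; the last joint's range is limited). The gripper opens to 87 mm and grips with 3 to 60 N. Pads are 19 mm wide; open, the fingers measure 117 mm over their backs; the gripper's body (75 mm by 190 mm) begins 51 mm behind the grasp point.
Start: joints at [-65.541, 18.392, -4.016, 83.108, 1.295, 78.541, -3.26], TCP at [260.793, 595.41, 222.587] pointing down, gripper open.
Joint ranges: [-163.93, 163.93], [-17.29, 119.83], [-79.2, 71.16], [3.27, 140.29], [-89.18, 269.18], [5.43, 117.66], [-154.24, 154.24]. Speed limits (degrees/s): [147.25, 147.25, 180, 180, 180, 180, 180].

## Interface

Orientations are given as [roll, pitch, yaw] about the fixed x, y, z axes, in that order (R = Rz(yaw) Ry(pitch) Rx(roll)).
In Python, from bench import robot, viewer gives the robot as it stands.
- The arm moves only by the tool move_arm, never from a script. Its argument "increments" is text: rows parted by semicolons, each of 7 numbers parted by spaces: the closure, from 0 (fully open) to 1 (shut), then the shift along the tool's x, y, z scaled (see below), then the turn, a rotation vector about the tool's x, y, z scaled (see below). In form: hand x y z wx wy wz; .... A call has 1 to 5 rows; each row shifts and turns the commanded pose from where the row before left it, along the tool's axes as they then stand; what a row does not reach is not made up. The controller multiplies each number of a shift by 0.25 m and each number of a turn by 90 degrees. A row lasts 1/10 s, in which the tool goes at most 50 mm and 8.59 degrees, less where a joint would pass 70% of its speed; a pose out of reach is approached as far as the arm can. A call with a number of a shift or a turn outside -1 to 1 is refused whole. A call with a gripper value outside its range is refused whole. The fingers move at their own pace and stop on an object; "newtons" is the grip in N (left out, the last holds). Time passes only in rows, so rows that do not move let the fingers close. It gives the time, the measured TCP pose, the force, the opening and the grip force at its end, in the units of the state.
- robot.observe(): the state, without advancing time (a new reading comes with each control period).
- viewer.capture(name): name is "scene" or "top"; returns a dict with "frame" (420x560x3 uint8, red, green, blue), "K" (3x3 intrinsics, pixels), "R" (3x3) and "t" (3): a world point X has camera coordinates R X + t. Camera axes: x right, y down, z forward; pixel columns grow to the right and rows downward; lengths in mm; the calibration is good to about 2 mm. A picture is of the moment at which its call begins. There is no depth.
- robot.sign_off(): hands the job in; it is judged then, once.
Trained networks look in a picture, given as the dict that the camera call returned (one of the last four; its "shot" number tells which), for a name from the list of things; names that differ only in an ending like _2 or _b are one class to them, and where a whole thing is asked for, a point or a joint stands for the part that bears it (a point fixed in the world has none). Each returns a list of dicts, best first, with "score" (0 to 1); they miss things now and then, are a little off and sometimes report something else, mostly with a low value. They report only what shows in the picture. A call takes as long as a camera call. They do not tell look-alikes from the thing itself.
- viewer.masks_of(picture, query): "mask" (420x560 bool, what is visible of it) and "position" ([column, row] in pixels, amid what is visible of it).
The state is a dict: "clock": time; "joint_pos": joint angles; "joint_velocities": joint speeds; "joint_torque": joint torques, N m; "tcp_pos": TCP position; "eef_rot": TCP orientation; "wrist_force": force on the tool from outside, world axes, zero at the start; "torque": the same for the moment, N m; "width": opening from 0.0 (shut) to 1.0 (fully open); "finger_force": force on a finger pad.
Only numpy, scipy, OpenCV 4.12 (cv2) and the standard library are available. Lean on these libraries where they do the work, as an engineer would, in place of code of your own. Each camera call takes 0.05 s, during which the arm holds its last target. There are 200 camera calls.

## Working session

There is one attempt and no reset: what is moved stays moved. The work goes in short steps, Python scripts to look and compute and a tool call to move; the robot and the scene stay as the last step left them, time stands still between calls to the robot, and variables do not carry over. Pictures are saved under pics/ and viewed, at most 14 in all, crops included, and the job is handed in when it is done.

Besides the shell and the picture viewer there is one more tool, called after "Emit:" in YAML: its name, and indented under it one key for each argument. move_arm: Moves the arm, as the interface text tells. Shifts and turns lie within -1 to 1; 1 stands for 0.25 m of shift or 90 degrees of turn. Its arguments: {"type":"object","properties":{"increments":{"type":"string"},"newtons":{"type":"number"}},"required":["increments"]}

```bash
mkdir -p pics; ls
python3 - <<'E'
from bench import robot, viewer
import cv2,numpy as np
print(robot.observe())
for n in ("scene","top"):
    p=viewer.capture(n); cv2.imwrite(f"pics/{n}0.png",cv2.resize(p["frame"][:,:,::-1],(800,600),interpolation=cv2.INTER_CUBIC))
    print(n,p["K"].tolist(),p["R"].tolist(),p["t"].tolist())
    for q in ["tub_mid","holder","plinth","tub_spot","brush_mat","brush_mid","calc_mid","cash_box_mid","brochure_mid","charger_mid","block0_mid"]:
        print(q,[(round(d["score"],2),[round(float(v)) for v in d["position"]],int(d["mask"].sum())) for d in viewer.masks_of(p,q)][:7])
E
```

```text
pics
{'clock': 0.0, 'joint_pos': array([-65.53946699,  18.4389432 ,  -4.01643586,  83.17378582,
         1.29560305,  78.54139722,  -3.26056328]), 'joint_velocities': array([ 0.08653303, -0.00525051,  0.05437328, -0.01856321,  0.0546278 ,
       -0.03200588, -0.07442379]), 'joint_torque': array([ 6.15458430e-05, -4.91287315e+01, -4.03723642e-01, -3.12531531e+01,
       -6.38803001e-02,  4.33986972e-02,  1.63577861e-04]), 'tcp_pos': array([260.59512095, 594.87511872, 221.47274649]), 'eef_rot': array([-1.79891154e+02,  6.04611405e-03,  1.56349613e+02]), 'wrist_force': array([ 0.56638149,  0.59513873, -0.00487023]), 'torque': array([ 0.02128517, -0.03323962, -0.03187049]), 'finger_force': 0.0, 'width': 1.0051027662323102}
scene [[404.46982854142783, 0.0, 275.7855502382208], [0.0, 404.46982854142783, 209.15738194321523], [0.0, 0.0, 1.0]] [[0.7971375379179776, 0.6036460561474412, 0.013534568323556958], [0.33766920424055696, -0.4270982165550145, -0.8387887826640715], [-0.5005509506030467, 0.6732002319616104, -0.5442887042160804]] [-392.4457925530668, -37.4390565924665, 1547.1909084348465]

[... 826 characters left out ...]
 [0.13574899364698248, 0.010488651481571904, -0.9906877403672308]] [54.777577757604895, 458.1252072894238, 1539.5686198839858]
tub_mid [(0.7, [200, 197], 1821)]
holder [(0.89, [215, 271], 2302), (0.64, [215, 217], 654), (0.62, [129, 215], 2551)]
plinth [(0.76, [324, 155], 4959), (0.63, [339, 143], 161)]
tub_spot [(0.94, [326, 156], 4827)]
brush_mat [(0.91, [281, 211], 468)]
brush_mid [(0.7, [284, 206], 255), (0.48, [208, 142], 1779)]
calc_mid [(0.81, [337, 220], 545), (0.46, [313, 164], 120)]
cash_box_mid [(0.86, [208, 142], 1795), (0.73, [336, 218], 517), (0.28, [338, 145], 161)]
brochure_mid [(0.9, [420, 182], 964)]
charger_mid [(0.83, [395, 220], 549)]
block0_mid [(0.51, [314, 162], 174)]
```

View pics/scene0.png

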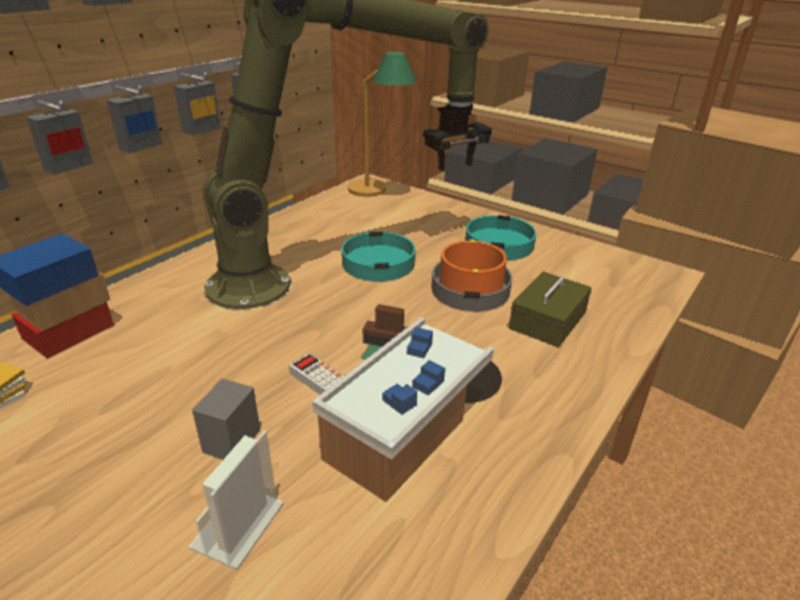

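View pics/top0.png

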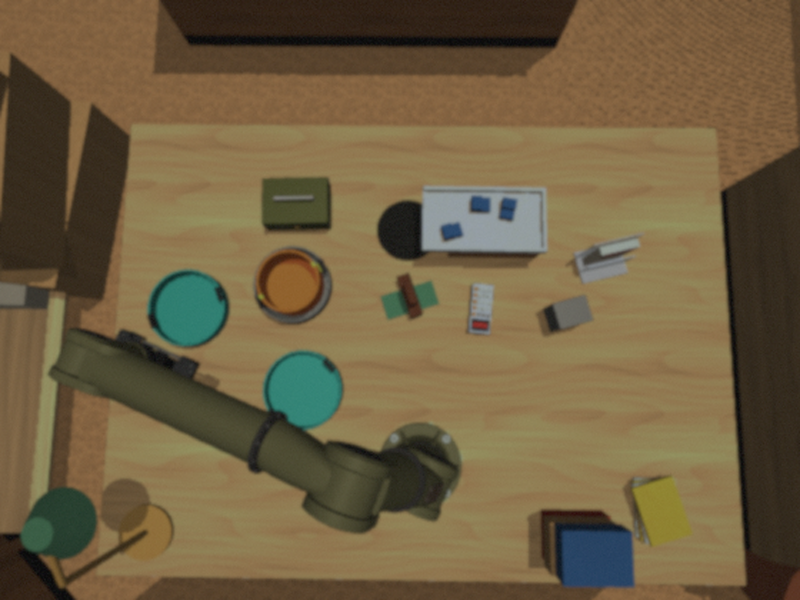

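```bash
cat > h.py <<'E'
from bench import robot, viewer
import cv2,numpy as np
from scipy.optimize import minimize
def proj(p,X):
    c=np.atleast_2d(X)@p["R"].T+p["t"]; c=c@p["K"].T; return c[:,:2]/c[:,2:]
def unproj(p,uv,z):
    d=p["R"].T@np.linalg.solve(p["K"],[uv[0],uv[1],1.]); o=-p["R"].T@p["t"]; return o+d*(z-o[2])/d[2]
def crop(p,name,c0,c1,r0,r1):
    f=min(800/(c1-c0),600/(r1-r0)); cv2.imwrite(f"pics/{name}.png",cv2.resize(p["frame"][r0:r1,c0:c1,::-1],None,fx=f,fy=f,interpolation=cv2.INTER_CUBIC)); print(name,"scale",f)
def box(x0,x1,y0,y1,z0,z1): return np.array([[x,y,z] for x in(x0,x1) for y in(y0,y1) for z in(z0,z1)],float)
def cyl(r,z0,z1):
    a=np.linspace(0,2*np.pi,48,endpoint=False); return np.vstack([np.c_[r*np.cos(a),r*np.sin(a),0*a+z] for z in(z0,z1)])
def place(P,x,y,a):
    c,s=np.cos(a),np.sin(a); return np.c_[c*P[:,0]-s*P[:,1]+x,s*P[:,0]+c*P[:,1]+y,P[:,2]]
S=8
def render(p,parts,q,win):
    m=np.zeros(((win[3]-win[2])*S,(win[1]-win[0])*S),np.uint8)
    for P in parts:
        uv=(proj(p,place(P,*q))-[win[0]-.5,win[2]-.5])*S
        cv2.fillConvexPoly(m,cv2.convexHull(uv.astype(np.float32)).round().astype(np.int32),1)
    return m
def fit(obs,parts,q0,yaw=True):
    """obs: [(picture,mask)]; fits x,y,yaw by silhouette overlap"""
    W=[]
    for p,m in obs:
        r,c=np.nonzero(m); win=(c.min()-8,c.max()+9,r.min()-8,r.max()+9)
        W.append((p,cv2.resize(np.pad(m,20)[win[2]+20:win[3]+20,win[0]+20:win[1]+20].astype(np.float32),None,fx=S,fy=S,interpolation=cv2.INTER_LINEAR)>.5,win))
    def cost(v):
        q=[v[0],v[1],v[2] if yaw else q0[2]]; t=0
        for p,m,win in W:
            g=render(p,parts,q,win)>0; t+=1-(g&m).sum()/max(1,(g|m).sum())
        return t
    best=None
    q=np.array(q0,float)
    for k in range(3):
        sim=np.vstack([q,q+[12,0,0],q+[0,12,0],q+[0,0,.15]])
        r=minimize(cost,q,method="Nelder-Mead",options=dict(initial_simplex=sim,xatol=.02,fatol=1e-5)); q=r.x
    return q,r.fun
def near(p,q,uv,rad=40):
    L=[d for d in viewer.masks_of(p,q) if np.hypot(*(np.array(d["position"])-uv))<rad]
    return L[0]["mask"] if L else None
E
python3 - <<'E'
from h import *
a=viewer.capture("top"); b=viewer.capture("scene")
crop(a,"topc",165,405,115,245); crop(b,"scenec",190,370,150,320)
F=a["frame"].astype(int);G=b["frame"].astype(int)
for p,uv,z,n in[(a,(227,161),0,"disc"),(a,(345,216),28,"calc"),(a,(287,207),50,"brush"),(a,(203,197),106,"tub"),(a,(339,154),124,"plinth"),(a,(149,143),80,'')]:
    print(n,unproj(p,uv,z).round(), p["frame"][uv[1],uv[0]])
E
```

```text
topc scale 3.3333333333333335
scenec scale 3.5294117647058822
disc [641. 275.   0.] [98 80 54]
calc [ 419. -196.   28.] [144 128  92]
brush [449.  30.  50.] [78 48 35]
tub [475. 345. 106.] [145  99  44]
plinth [ 641. -161.  124.] [148 158 163]
 [689. 568.  80.] [147 133  90]
```

View pics/topc.png

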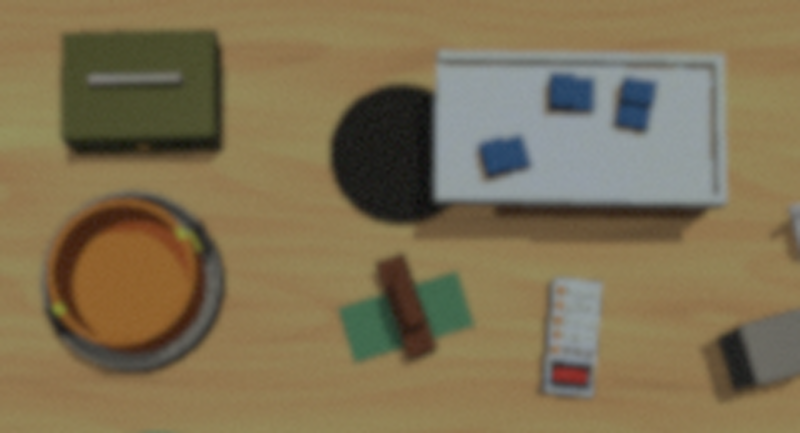

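View pics/scenec.png

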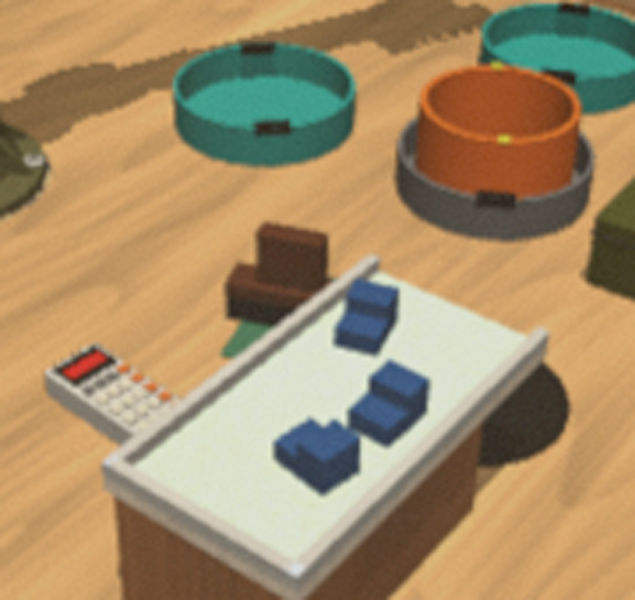

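```bash
cat > meas.py <<'E'
from h import *
def hsv(p): return cv2.cvtColor(p["frame"],cv2.COLOR_RGB2HSV).astype(int)
def win(m,c0,c1,r0,r1):
    o=np.zeros_like(m); o[r0:r1,c0:c1]=m[r0:r1,c0:c1]; return o
def big(m):
    n,l,s,_=cv2.connectedComponentsWithStats(m.astype(np.uint8)); k=1+np.argmax(s[1:,4]); return l==k
def fill(m):
    c,_=cv2.findContours(m.astype(np.uint8),cv2.RETR_EXTERNAL,cv2.CHAIN_APPROX_NONE); c=max(c,key=cv2.contourArea)
    o=np.zeros(m.shape,np.uint8); cv2.drawContours(o,[c],-1,1,-1); return o>0
def hull(m):
    r,c=np.nonzero(m); o=np.zeros(m.shape,np.uint8); cv2.fillConvexPoly(o,cv2.convexHull(np.c_[c,r].astype(np.int32)),1); return o>0
E
python3 - <<'E'
from meas import *
a=viewer.capture("top"); b=viewer.capture("scene")
A,B=hsv(a),hsv(b)
# plinth: whitish, low saturation
pm=hull(big(win((A[...,1]<70)&(A[...,2]>110),290,388,125,182)))
pb=hull(big(win((B[...,1]<70)&(B[...,2]>110),215,352,215,325)))
print("plinth area",pm.sum(),pb.sum())
slab=[box(-85,85,-160,160,112,138)]
for o in([(a,pm)],[(b,pb)],[(a,pm),(b,pb)]): print("plinth",fit(o,slab,(630,-10,0)))
# tub
orange=lambda H:(H[...,0]<16)&(H[...,1]>170)&(H[...,2]>70)
tm=fill(big(win(orange(A),170,235,165,230)));tb=fill(big(win(orange(B),305,358,165,210)))
print(tm.sum(),tb.sum())
for o in([(a,tm)],): print("tub",fit(o,[cyl(84,55,106)],(475,345,0),False))
yel=lambda H:(H[...,0]>21)&(H[...,0]<40)&(H[...,1]>150)&(H[...,2]>120)
n,l,s,c=cv2.connectedComponentsWithStats(win(yel(A),170,235,165,230).astype(np.uint8));
for i in range(1,n):
    if s[i,4]>2: print("dash",s[i,4],c[i],unproj(a,c[i],106).round(1))
blue=lambda H:(H[...,0]>100)&(H[...,0]<125)&(H[...,1]>100)
for p,H,w in((a,A,(290,388,125,182)),(b,B,(215,352,215,325))):
    n,l,s,c=cv2.connectedComponentsWithStats(win(blue(H),*w).astype(np.uint8))
    for i in range(1,n):
        if s[i,4]>20: print("blk",s[i,4],c[i],unproj(p,c[i],140).round(1))
ca=near(a,"calc_mid",(337,218),12); cb=near(b,"calc_mid",(218,260),15)
print("calc",fit([(a,ca)],[box(-68,68,-29,29,0,28)],(419,-180,0)))
g=win((A[...,0]>55)&(A[...,0]<90)&(A[...,1]>90),260,315,190,230)
br=win((A[...,2]<105)&(A[...,1]>90)&((A[...,0]<12)|(A[...,0]>170)),270,305,185,228)
print(g.sum(),br.sum(),unproj(a,[np.nonzero(br)[1].mean(),np.nonzero(br)[0].mean()],60))
print("mat",fit([(a,hull(g))],[box(-75,75,-35,35,0,1)],(450,30,1.7)))
bb=[box(-60,60,-18,18,0,44),box(-32,32,-11,11,44,100)]
print("brush top",fit([(a,big(br))],bb,(449,30,.2)))
sb=near(b,"brush_mid",(263,227),15); print(sb.sum())
print("brush both",fit([(a,big(br)),(b,sb)],bb,(449,30,.2)))
E
```

```text
plinth area 4092 7715
plinth (array([ 6.46848452e+02, -1.60195584e+02, -1.39921084e-02]), np.float64(0.026200142937518045))
plinth (array([ 6.41543077e+02, -1.59906160e+02, -3.41250585e-03]), np.float64(0.17265909430699167))
plinth (array([ 6.45743825e+02, -1.60132091e+02, -1.38326671e-02]), np.float64(0.22986921636458635))
628 1420
tub (array([ 4.78699510e+02,  3.53238756e+02, -1.02493850e-02]), np.float64(0.6254545794497368))
dash 5 [219.2 185.4] [520.1 285.7 106. ]
dash 7 [182.42857143 207.14285714] [436.3 420.2 106. ]
blk 98 [335.94897959 142.40816327] [ 680.3 -148.3  140. ]
blk 104 [355.18269231 145.63461538] [ 668.6 -219.3  140. ]
blk 100 [315.63 161.24] [608. -73. 140.]
blk 64 [295.109375 232.96875 ] [595.4 -49.  140. ]
blk 76 [292.63157895 241.59210526] [612.8 -85.9 140. ]
blk 80 [302.875 257.425] [ 672.5 -124.5  140. ]
blk 94 [297.46808511 266.21276596] [ 681.  -161.6  140. ]
blk 153 [279.79738562 274.54248366] [ 664.3 -213.9  140. ]
calc (array([ 4.22742895e+02, -1.63745069e+02, -1.04044349e-01]), np.float64(0.1720976160248272))
288 167 [448.96216548  32.46906001  60.        ]
mat (array([447.05141086,  29.47145687,   1.87180462]), np.float64(0.2564150943396226))
brush top (array([4.50285708e+02, 3.20955504e+01, 2.57802319e-01]), np.float64(0.4544435956200662))
618
brush both (array([4.51770215e+02, 3.22869210e+01, 3.17178325e-01]), np.float64(0.7985930020785691))
```

Emit:
move_arm:
  increments: "0 -0.166 -0.0312 0 0 0 0; 0 -0.166 -0.0312 0 0 0 0; 0 -0.166 -0.0312 0 0 0 0; 0 -0.166 -0.0312 0 0 0 0; 0 -0.166 -0.0312 0 0 0 0"

```text
clock: 2.05
tcp_pos: [436.5, 475.4, 222.8]
eef_rot: [180.0, 0.0, 156.4]
wrist_force: [-0.1, 1.6, -0.3]
width: 1.001
finger_force: 0.0
```

Emit:
move_arm:
  increments: "0 -0.166 -0.0312 0 0 0 0; 0 -0.166 -0.0312 0 0 0 0; 0 -0.166 -0.0312 0 0 0 0; 0 0 0.1 0 0 0.0732; 0 0 0.1 0 0 0.0732"

```text
validation failed for argument at $.in...
```

Emit:
move_arm:
  increments: "0 0 0 0.1 0 0 0.0732; 0 0 0 0 0 0 0.0732; 0 0 0 0 0 0 0; 0 0 0 0 0 0 0"

```text
clock: 2.45
tcp_pos: [435.1, 476.9, 198.0]
eef_rot: [179.9, 0.0, 143.4]
wrist_force: [-0.0, 0.0, 0.5]
width: 0.999
finger_force: 0.0
```

```bash
cat > go.py <<'E'
# usage: go.py "x y z yaw" ... : rows from the measured pose (or previous target): shift per row in tool axes, then turn
import sys
from h import *
s=robot.observe(); p=np.array(s["tcp_pos"]); yaw=s["eef_rot"][2]
print("now",p.round(1),np.round(s["eef_rot"],1),"w",round(s["width"],3),"t",round(s["clock"],1))
for a in sys.argv[1:]:
    v=[float(k) for k in a.split()]; q=np.array(v[:3]); d=q-p; n=max(1,int(np.ceil(np.linalg.norm(d)/(v[4] if len(v)>4 else 40))))
    c,sn=np.cos(np.radians(yaw)),np.sin(np.radians(yaw))
    t=np.array([c*d[0]+sn*d[1],sn*d[0]-c*d[1],-d[2]])/250/n
    dy=(v[3]-yaw+180)%360-180; m=int(np.ceil(abs(dy)/8)) 
    print(f"{n} x shift",t.round(4),f"; then {m} x turn",round(-dy/90/max(m,1),4))
    p=q; yaw=v[3]
E
python3 go.py "539.7 404.5 198 130"
python3 - <<'E'
from meas import *
b=viewer.capture("scene");a=viewer.capture("top")
yel=lambda H:(H[...,0]>21)&(H[...,0]<40)&(H[...,1]>150)&(H[...,2]>120)
for p,w in((a,(170,235,165,230)),(b,(305,358,160,210))):
    n,l,s,c=cv2.connectedComponentsWithStats(win(yel(hsv(p)),*w).astype(np.uint8));
    for i in range(1,n): print(p["shot"],s[i,4],c[i],unproj(p,c[i],106).round(1))
for d in viewer.masks_of(a,"cash_box_mid")[:1]: print(unproj(a,d["position"],80))
E
```

```text
now [435.1 476.9 198. ] [179.9   0.  143.4] w 0.999 t 2.5
4 x shift [-0.1271  0.0043  0.    ] ; then 2 x turn 0.0742
8 5 [219.2 185.4] [520.1 285.7 106. ]
8 6 [182.16666667 207.        ] [436.9 421.2 106. ]
7 4 [330.5 168. ] [436.5 419.4 106. ]
7 5 [332.2 188.6] [522.4 286.2 106. ]
[692.12378433 338.78499574  80.        ]
```

Emit:
move_arm:
  increments: "0 -0.1271 0.0043 0 0 0 0; 0 -0.1271 0.0043 0 0 0 0; 0 -0.1271 0.0043 0 0 0 0; 0 -0.1271 0.0043 0 0 0 0; 0 0 0 0 0 0 0.0742"

```text
clock: 3.1
tcp_pos: [544.8, 398.3, 198.0]
eef_rot: [180.0, 0.3, 136.0]
wrist_force: [0.6, -0.6, -0.5]
width: 1.001
finger_force: 0.0
```

Emit:
move_arm:
  increments: "0 0 0 0.15 0 0 0.0742; 0 0 0 0.12 0 0 0; 0 0 0 0 0 0 0; 0 0 0 0 0 0 0"

```text
clock: 3.5
tcp_pos: [539.4, 404.0, 130.6]
eef_rot: [-180.0, -0.0, 129.9]
wrist_force: [0.5, 0.2, 1.2]
width: 1.0
finger_force: 0.0
```

```bash
python3 go.py "539.9 404.3 81 130 20"
python3 -c "
from h import *
crop(viewer.capture('scene'),'g1',270,400,110,215)"
```

```text
now [539.4 404.  130.6] [-180.    -0.   129.9] w 1.0 t 3.5
3 x shift [-0.0001  0.0007  0.0661] ; then 1 x turn -0.0012
g1 scale 5.714285714285714
```

View pics/g1.png

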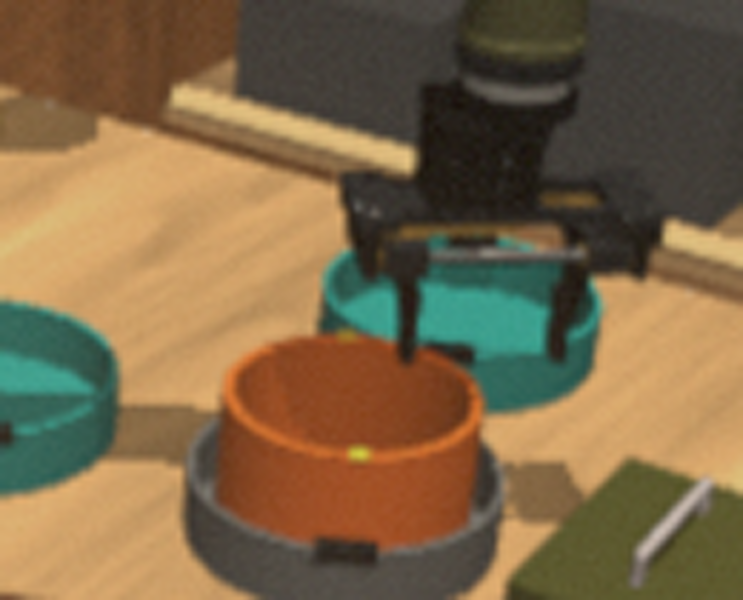

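Emit:
move_arm:
  increments: "0 0 0 0.066 0 0 0; 0 0 0 0.066 0 0 0; 0 0 0 0.066 0 0 0; 0 0 0 0 0 0 0; 1 0 0 0 0 0 0"
  newtons: 35

```text
clock: 4.05
tcp_pos: [539.1, 403.3, 79.5]
eef_rot: [-179.9, 0.0, 129.8]
wrist_force: [0.5, -0.5, -0.1]
width: 0.965
finger_force: 0.0
```

Emit:
move_arm:
  increments: "1 0 0 0 0 0 0; 1 0 0 0 0 0 0; 1 0 0 0 0 0 0; 1 0 0 0 0 0 0; 1 0 0 0 0 0 0"

```text
clock: 4.55
tcp_pos: [539.7, 403.8, 80.9]
eef_rot: [180.0, 0.0, 129.8]
wrist_force: [-0.1, 0.2, -0.0]
width: 0.546
finger_force: 0.0
```

Run:
```python
from h import *
s=robot.observe();print(s["width"],s["finger_force"],s["wrist_force"],s["tcp_pos"],s["eef_rot"])
# twist rows: rotate about the tub axis by 7 deg/row, 5 rows + : shift in tool axes at row start
c=np.array([478.9,353.0]);p=s["tcp_pos"][:2];yaw=s["eef_rot"][2]
r=np.hypot(*(p-c));print("r",r,"phi",np.degrees(np.arctan2(*(p-c)[::-1])))
d=np.radians(7)
# tool y radial outwards, tool x = (cos yaw,sin yaw) with yaw=phi+90 -> tangential (ccw)
print("row",(r*np.sin(d)/250).round(4),(r*(np.cos(d)-1)/250).round(4),-7/90)
```

```text
0.5460664944676139 0.0 [-0.12689152  0.23712083 -0.01998091] [539.6706914  403.77672858  80.87214724] [1.79970557e+02 1.02257187e-03 1.29818107e+02]
r 79.19187520533028 phi 39.8803199787478
row 0.0386 -0.0024 -0.07777777777777778
```

Emit:
move_arm:
  increments: "1 0 0 0 0 0 0; 1 0 0 0 0 0 0; 1 0 0 0 0 0 0; 1 0 0 0 0 0 0; 1 0 0 0 0 0 0"

```text
clock: 5.05
tcp_pos: [539.1, 403.9, 80.6]
eef_rot: [-180.0, -0.0, 129.8]
wrist_force: [-1.6, 0.3, 0.2]
width: 0.092
finger_force: 33.8
```

Emit:
move_arm:
  increments: "1 0 0 0 0 0 0; 1 0 0 0 0 0 0; 1 0 0 0 0 0 0"

```text
clock: 5.35
tcp_pos: [538.8, 404.1, 80.6]
eef_rot: [-180.0, -0.1, 129.8]
wrist_force: [-3.8, 0.2, 2.6]
width: 0.097
finger_force: 33.8
```

Emit:
move_arm:
  increments: "1 0.0221 -0.0008 0 0 0 -0.0444; 1 0.0221 -0.0008 0 0 0 -0.0444; 1 0.0221 -0.0008 0 0 0 -0.0444; 1 0.0221 -0.0008 0 0 0 -0.0444; 1 0.0221 -0.0008 0 0 0 -0.0444"
  newtons: 45

```text
clock: 5.85
tcp_pos: [518.4, 420.5, 80.5]
eef_rot: [-179.9, 0.0, 149.9]
wrist_force: [-3.0, -1.8, 2.2]
width: 0.101
finger_force: 44.0
```

Emit:
move_arm:
  increments: "1 0.0221 -0.0008 0 0 0 -0.0444; 1 0.0221 -0.0008 0 0 0 -0.0444; 1 0.0221 -0.0008 0 0 0 -0.0444; 1 0.0221 -0.0008 0 0 0 -0.0444; 1 0 0 0 0 0 0"

```text
clock: 6.35
tcp_pos: [497.1, 429.5, 80.6]
eef_rot: [-179.9, -0.1, 165.8]
wrist_force: [-4.6, -0.6, 2.7]
width: 0.096
finger_force: 43.6
```

Run:
```python
from meas import *
a=viewer.capture("top")
yel=lambda H:(H[...,0]>21)&(H[...,0]<40)&(H[...,1]>150)&(H[...,2]>120)
n,l,s,c=cv2.connectedComponentsWithStats(win(yel(hsv(a)),170,235,165,230).astype(np.uint8));
for i in range(1,n): print(s[i,4],c[i],unproj(a,c[i],106).round(1))
crop(viewer.capture('scene'),'g2',270,400,110,215)
```

```text
5 [208.2 175.8] [556.4 328.3 106. ]
1 [212. 176.] [555.7 313.9 106. ]
1 [214. 177.] [552.  306.3 106. ]
g2 scale 5.714285714285714
```

View pics/g2.png

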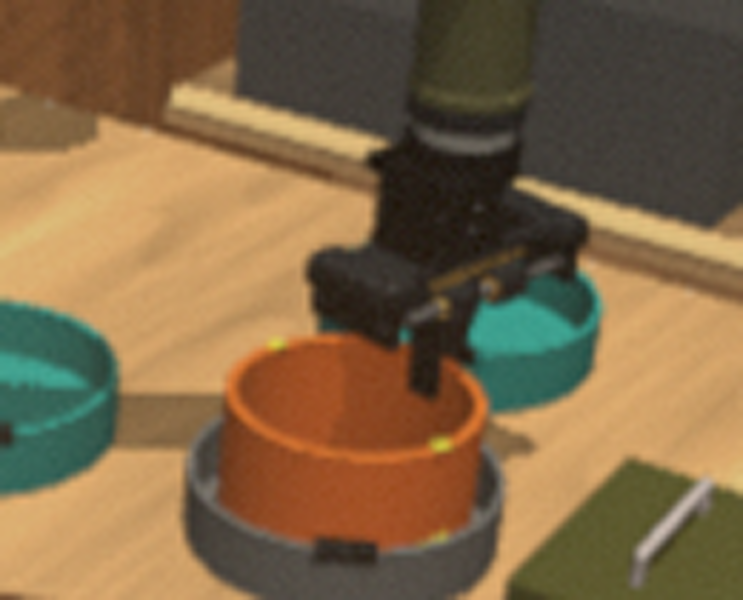

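Emit:
move_arm:
  increments: "1 0 0 -0.04 0 0 0; 1 0 0 -0.04 0 0 0; 1 0 0 -0.06 0 0 0; 1 0 0 -0.06 0 0 0; 1 0 0 -0.06 0 0 0"

```text
clock: 6.95
tcp_pos: [500.3, 429.3, 148.3]
eef_rot: [179.9, 0.2, 165.7]
wrist_force: [-0.4, 0.3, -2.1]
width: 0.089
finger_force: 44.8
```

Emit:
move_arm:
  increments: "1 0 0 -0.08 0 0 0; 1 0 0 -0.08 0 0 0; 1 0 0 -0.08 0 0 0; 1 0 0 0 0 0 0; 1 0 0 0 0 0 0"

```text
clock: 7.45
tcp_pos: [499.1, 429.4, 206.6]
eef_rot: [179.9, 0.1, 165.7]
wrist_force: [-0.1, 0.3, -2.9]
width: 0.087
finger_force: 44.8
```

```bash
python3 - <<'E'
from meas import *
A=hsv(a:=viewer.capture("top"))
# disc: dark pixels near expected
d=big(win((A[...,2]<60),255,300,130,190)); r,c=np.nonzero(d); print(d.sum(),c.min(),c.max(),r.min(),r.max())
print("left edge",unproj(a,(c.min()-.5,np.median(r[c==c.min()])),0),"top",unproj(a,(c[r==r.min()].mean(),r.min()-.5),0),"bot",unproj(a,(c[r==r.max()].mean(),r.max()+.5),0))
crop(viewer.capture('scene'),'g3',250,400,90,215)
E
python3 go.py "497 429 205 180 25" "565 200 205 180 25" "650 180 205 180 25" "650 180 75 180 25"
```

```text
1018 265 298 141 180
left edge [644.15550269 122.62013736   0.        ] top [728.49682252  42.51281169   0.        ] bot [562.59934761  36.77623282   0.        ]
g3 scale 4.8
now [498.  429.  204.6] [-179.9   -0.   165.8] w 0.091 t 7.5
1 x shift [ 0.0039 -0.001  -0.0016] ; then 2 x turn -0.0791
10 x shift [-0.0272 -0.0916 -0.    ] ; then 0 x turn -0.0
4 x shift [-0.085 -0.02  -0.   ] ; then 0 x turn -0.0
6 x shift [0.     0.     0.0867] ; then 0 x turn -0.0
```

View pics/g3.png

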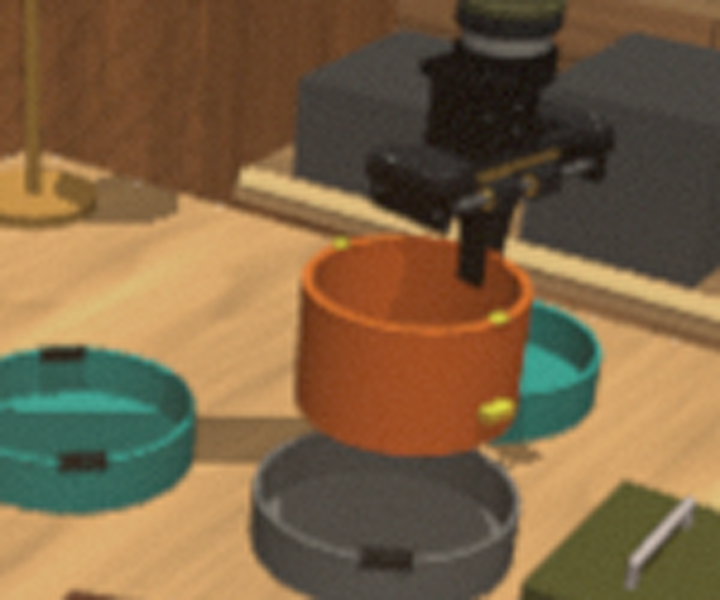

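Emit:
move_arm:
  increments: "1 0 0 0 0 0 -0.079; 1 0 0 0 0 0 -0.079; 1 -0.027 -0.091 0 0 0 0; 1 -0.027 -0.091 0 0 0 0; 1 -0.027 -0.091 0 0 0 0"

```text
clock: 8.05
tcp_pos: [518.0, 360.1, 203.9]
eef_rot: [-179.9, -0.1, -180.0]
wrist_force: [-0.1, 0.1, -2.2]
width: 0.087
finger_force: 44.8
```

Emit:
move_arm:
  increments: "1 -0.027 -0.091 0 0 0 0; 1 -0.027 -0.091 0 0 0 0; 1 -0.027 -0.091 0 0 0 0; 1 -0.027 -0.091 0 0 0 0; 1 -0.027 -0.091 0 0 0 0"

```text
clock: 8.55
tcp_pos: [551.4, 247.0, 203.9]
eef_rot: [-180.0, -0.1, -180.0]
wrist_force: [-0.4, -1.3, -2.2]
width: 0.098
finger_force: 3.5
```

Emit:
move_arm:
  increments: "1 -0.027 -0.091 0 0 0 0; 1 -0.027 -0.091 0 0 0 0; 1 -0.085 0 0 0 0 0; 1 -0.085 0 0 0 0 0; 1 -0.085 0 0 0 0 0"

```text
clock: 9.05
tcp_pos: [629.4, 201.6, 204.2]
eef_rot: [-180.0, -0.1, 180.0]
wrist_force: [0.3, 0.4, -2.1]
width: 0.085
finger_force: 45.0
```

Emit:
move_arm:
  increments: "1 -0.085 0 0 0 0 0; 1 0 0 0 0 0 0; 1 0 0 0 0 0 0"

```text
clock: 9.35
tcp_pos: [649.9, 201.8, 203.8]
eef_rot: [-179.9, -0.2, 180.0]
wrist_force: [-0.6, 0.5, -2.2]
width: 0.09
finger_force: 45.0
```

```bash
python3 go.py "647.5 185 205 180 25" "647.5 185 80 180 20" "647.5 116 77 180 15" 
python3 -c "
from h import *
crop(viewer.capture('scene'),'g4',250,400,120,290)"
```

```text
now [649.9 201.8 203.8] [-179.9   -0.2  180. ] w 0.09 t 9.3
1 x shift [ 0.0095 -0.0671 -0.0049] ; then 1 x turn -0.0003
7 x shift [0.     0.     0.0714] ; then 0 x turn -0.0
5 x shift [-0.     -0.0552  0.0024] ; then 0 x turn -0.0
g4 scale 3.5294117647058822
```

View pics/g4.png

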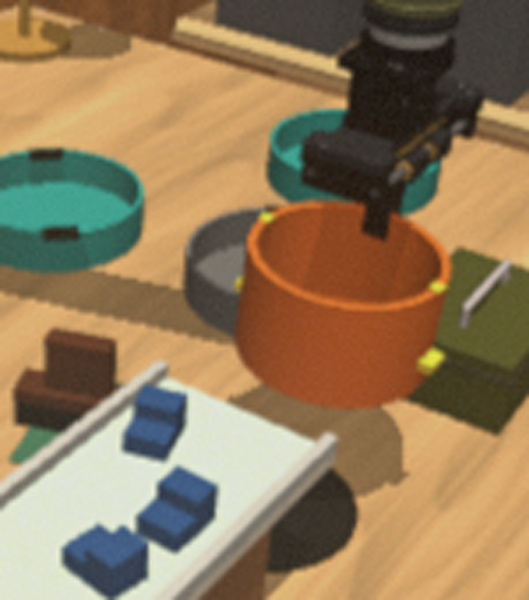

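Emit:
move_arm:
  increments: "1 0.01 -0.065 0 0 0 0; 1 0 0 0.08 0 0 0; 1 0 0 0.08 0 0 0; 1 0 0 0.08 0 0 0; 1 0 0 0.08 0 0 0"

```text
clock: 9.9
tcp_pos: [647.4, 184.4, 125.4]
eef_rot: [-180.0, 0.0, 180.0]
wrist_force: [0.1, 0.6, -2.9]
width: 0.089
finger_force: 45.0
```

Emit:
move_arm:
  increments: "1 0 0 0.08 0 0 0; 1 0 0 0.04 0 0 0; 1 0 0 0.02 0 0 0; 1 0 0 0 0 0 0"

```text
clock: 10.3
tcp_pos: [647.8, 185.5, 90.6]
eef_rot: [-180.0, -0.0, 180.0]
wrist_force: [0.3, 0.2, -2.9]
width: 0.084
finger_force: 45.0
```

Emit:
move_arm:
  increments: "1 0 0 0.012 0 0 0; 1 0 0 0 0 0 0"

```text
clock: 10.5
tcp_pos: [648.5, 186.1, 88.3]
eef_rot: [180.0, 0.1, -180.0]
wrist_force: [0.3, 0.2, -2.8]
width: 0.088
finger_force: 45.0
```

Run:
```python
from meas import *
print(robot.observe()["wrist_force"],robot.observe()["tcp_pos"])
a=viewer.capture("top");b=viewer.capture('scene')
for z in (100,110,120):
  for p in(a,b):
    yel=lambda H:(H[...,0]>21)&(H[...,0]<40)&(H[...,1]>150)&(H[...,2]>120)
    n,l,s,c=cv2.connectedComponentsWithStats(win(yel(hsv(p)),*((235,300,130,190) if p is a else(290,380,170,260))).astype(np.uint8));
    print(z,p["shot"],[(int(s[i,4]),unproj(p,c[i],z)[:2].round(1).tolist()) for i in range(1,n)])
crop(b,'g5',250,400,120,290)
```

```text
[ 0.29643076  0.17256577 -2.81101616] [648.50109441 186.10071403  88.31495705]
100 15 [(4, [738.9, 108.2]), (10, [583.0, 109.5]), (3, [557.9, 103.4])]
100 16 [(8, [571.0, 122.8]), (1, [602.2, 38.2]), (9, [737.8, 112.2]), (28, [774.2, 29.5])]
110 15 [(4, [735.6, 107.8]), (10, [580.7, 109.0]), (3, [555.8, 103.0])]
110 16 [(8, [578.4, 109.6]), (1, [609.1, 26.2]), (9, [742.9, 99.2]), (28, [778.8, 17.6])]
120 15 [(4, [732.3, 107.3]), (10, [578.4, 108.6]), (3, [553.7, 102.6])]
120 16 [(8, [585.7, 96.5]), (1, [616.1, 14.2]), (9, [747.9, 86.2]), (28, [783.3, 5.8])]
g5 scale 3.5294117647058822
```

View pics/g5.png

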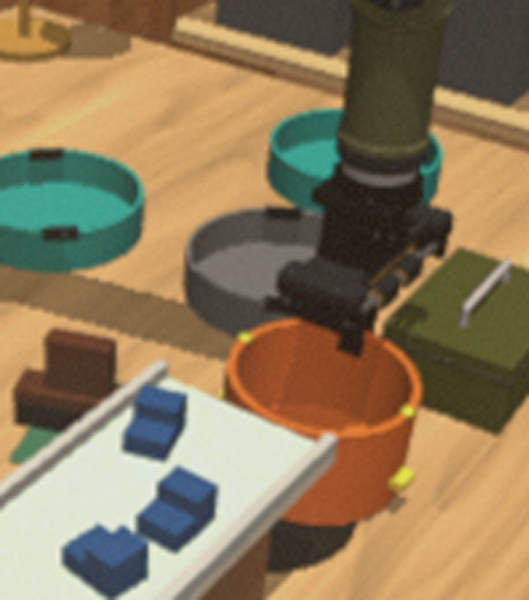

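Emit:
move_arm:
  increments: "1 0 0 0.024 0 0 0; 1 0 0 0.02 0 0 0; 1 0 0 0 0 0 0"

```text
clock: 10.9
tcp_pos: [647.3, 187.2, 79.5]
eef_rot: [179.9, -0.1, -180.0]
wrist_force: [-9.2, -0.2, 12.6]
width: 0.085
finger_force: 45.0
```

Emit:
move_arm:
  increments: "1 0 0 0.01 0 0 0; 1 0 0 0 0 0 0"

```text
clock: 11.1
tcp_pos: [647.3, 187.4, 79.3]
eef_rot: [179.9, -0.0, -180.0]
wrist_force: [-14.6, -1.3, 24.0]
width: 0.09
finger_force: 45.1
```

Emit:
move_arm:
  increments: "1 0 0 -0.012 0 0 0; 0.75 0 0 0 0 0 0; 0.75 0 0 0 0 0 0; 0.75 0 0 0.005 0 0 0; 0.75 0 0 0 0 0 0"

```text
clock: 11.6
tcp_pos: [647.9, 185.8, 75.0]
eef_rot: [-180.0, -0.0, -180.0]
wrist_force: [0.0, 0.5, 0.4]
width: 0.243
finger_force: 0.0
```

Run:
```python
from meas import *
print(robot.observe()["wrist_force"],robot.observe()["tcp_pos"],robot.observe()["width"])
a=viewer.capture("top");b=viewer.capture('scene')
z=100
for p in(a,b):
    yel=lambda H:(H[...,0]>21)&(H[...,0]<40)&(H[...,1]>150)&(H[...,2]>120)
    n,l,s,c=cv2.connectedComponentsWithStats(win(yel(hsv(p)),*((235,300,130,190) if p is a else(290,380,170,260))).astype(np.uint8));
    print(z,p["shot"],[(int(s[i,4]),unproj(p,c[i],z)[:2].round(1).tolist()) for i in range(1,n)])
```

```text
[0.02572943 0.5216761  0.35925554] [647.86501622 185.8087      74.96242978] 0.24290094947771865
100 17 [(2, [734.9, 112.0]), (1, [735.0, 102.4]), (9, [578.8, 110.0]), (3, [555.3, 103.3])]
100 18 [(8, [578.1, 107.7]), (10, [737.7, 106.5]), (31, [777.4, 25.6])]
```

Emit:
move_arm:
  increments: "0.75 -0.038 0.004 0 0 0 0; 0.75 0 0 0 0 0 0; 1 0 0 0 0 0 0; 1 0 0 0 0 0 0; 1 0 0 0 0 0 0"
  newtons: 30

```text
clock: 12.2
tcp_pos: [657.4, 186.9, 75.7]
eef_rot: [-180.0, -0.0, 180.0]
wrist_force: [0.9, -1.0, -0.5]
width: 0.089
finger_force: 30.0
```

Emit:
move_arm:
  increments: "1 0 0 0 0 0 0; 1 0 0 0 0 0 0; 1 0 0 -0.003 0 0 0; 1 0.008 -0.04 0 0 0 0; 1 0.008 -0.04 0 0 0 0"

```text
clock: 12.7
tcp_pos: [653.2, 166.6, 76.4]
eef_rot: [-180.0, -0.0, -180.0]
wrist_force: [0.7, 1.3, -1.2]
width: 0.089
finger_force: 30.0
```

Emit:
move_arm:
  increments: "1 0.008 -0.04 0 0 0 0; 1 0.008 -0.04 0 0 0 0; 1 0.008 -0.04 0 0 0 0; 1 0 -0.04 0 0 0 0; 1 0 -0.04 0 0 0 0"

```text
clock: 13.2
tcp_pos: [647.6, 116.0, 76.7]
eef_rot: [180.0, 0.0, 180.0]
wrist_force: [0.3, 0.3, -2.7]
width: 0.093
finger_force: 30.0
```

Run:
```python
from meas import *
print(robot.observe()["wrist_force"],robot.observe()["tcp_pos"],robot.observe()["width"])
a=viewer.capture("top");b=viewer.capture('scene')
z=100
for p in(a,b):
    yel=lambda H:(H[...,0]>21)&(H[...,0]<40)&(H[...,1]>150)&(H[...,2]>120)
    n,l,s,c=cv2.connectedComponentsWithStats(win(yel(hsv(p)),*((235,310,130,190) if p is a else(270,380,170,290))).astype(np.uint8));
    print(z,p["shot"],[(int(s[i,4]),unproj(p,c[i],z)[:2].round(1).tolist()) for i in range(1,n)])
```

```text
[ 0.33054694  0.25888729 -2.67079193] [647.58939487 115.97688999  76.6686456 ] 0.09264473227458232
100 19 [(2, [727.6, 42.9]), (1, [727.7, 33.3]), (5, [569.8, 37.9]), (1, [544.5, 35.3])]
100 20 [(6, [567.8, 36.3]), (12, [728.1, 34.4]), (33, [768.8, -39.3])]
```

Emit:
move_arm:
  increments: "1 0 0 0.007 0 0 0; 0.75 0 0 0 0 0 0; 0.75 0 0 0 0 0 0; 0.75 0 0 0 0 0 0; 0.75 0 0 -0.05 0 0 0"

```text
clock: 13.8
tcp_pos: [646.1, 117.3, 85.8]
eef_rot: [-180.0, -0.2, -180.0]
wrist_force: [-0.6, 0.3, 0.1]
width: 0.242
finger_force: 0.0
```

Emit:
move_arm:
  increments: "0.6 0 0 -0.12 0 0 0; 0.6 0 0 -0.16 0 0 0; 0.4 0 0 -0.16 0 0 0; 0.4 0 0 -0.1 0 0 0; 0.4 0 0 0 0 0 -0.09"

```text
clock: 14.3
tcp_pos: [650.2, 117.6, 229.2]
eef_rot: [179.9, 0.6, -171.7]
wrist_force: [0.4, 0.5, -0.0]
width: 0.561
finger_force: 0.0
```

```bash
python3 go.py "451 32 225 197 40"
python3 - <<'E'
from meas import *
a=viewer.capture("top");b=viewer.capture('scene')
for p in(a,b):
    yel=lambda H:(H[...,0]>21)&(H[...,0]<40)&(H[...,1]>150)&(H[...,2]>120)
    n,l,s,c=cv2.connectedComponentsWithStats(win(yel(hsv(p)),*((235,310,130,190) if p is a else(270,380,170,290))).astype(np.uint8));
    print(p["shot"],[(int(s[i,4]),unproj(p,c[i],100)[:2].round(1).tolist()) for i in range(1,n)])
A=hsv(a)
for k in (70,85,100,115):
    br=win((A[...,2]<k)&((A[...,0]<14)|(A[...,0]>165)),270,305,185,228)
    print(k,br.sum(),end=" ")
    if br.sum()>50: r,c=np.nonzero(big(br)); print(cv2.minAreaRect(np.c_[c,r].astype(np.float32)),unproj(a,(c.mean(),r.mean()),60))
crop(a,'br',265,310,185,230)
E
```

```text
now [650.2 117.6 229.2] [ 179.9    0.6 -171.7] w 0.561 t 14.3
6 x shift [ 0.1397 -0.0374  0.0028] ; then 2 x turn -0.0485
21 []
22 [(8, [569.4, 37.9]), (13, [728.8, 36.6]), (30, [769.3, -38.1])]
70 0 85 0 100 0 115 0 br scale 13.333333333333334
```

View pics/br.png

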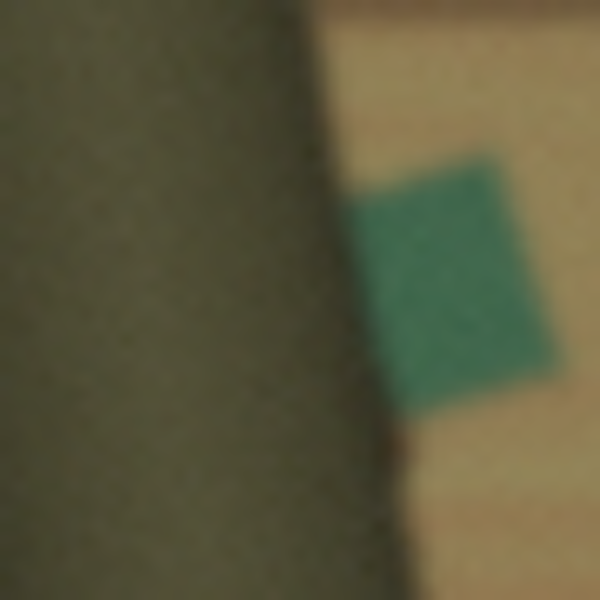

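Run:
```python
from meas import *
a=viewer.capture("top"); b=viewer.capture("scene")
print("cam top",-a["R"].T@a["t"],"scene",-b["R"].T@b["t"])
F=cv2.resize(cv2.imread("pics/top0.png"),(560,420),interpolation=cv2.INTER_AREA)[:,:,::-1].astype(int)
H=cv2.cvtColor(F.astype(np.uint8),cv2.COLOR_RGB2HSV).astype(int)
m=big(win((F[...,0]<112)&(F[...,0]>F[...,1]+12),270,305,185,228)); r,c=np.nonzero(m);print(m.sum(),c.min(),c.max(),r.min(),r.max())
bb=[box(-60,60,-18,18,0,44),box(-32,32,-11,11,44,100)]
print("top",fit([(a,m)],bb,(449,30,.27)))
G=b["frame"].astype(int)
n=near(b,"brush_mid",(263,227),15); k=big(win((G[...,0]<105)&(G[...,0]>G[...,1]+12),245,295,205,245));print(n.sum(),k.sum())
print("scene",fit([(b,n)],bb,(449,30,.27)),fit([(b,k)],bb,(449,30,.27)))
g=win((H[...,0]>55)&(H[...,0]<90)&(H[...,1]>70),260,315,190,230)|win(m,260,315,190,230)
gg=hull(win((H[...,0]>55)&(H[...,0]<90)&(H[...,1]>70),260,315,190,230));print(gg.sum())
print("mat",fit([(a,gg)],[box(-75,75,-35,35,0,1)],(450,30,1.87)))
```

```text
cam top [ 244.19301602   43.55904128 1587.96196578] scene [1099.92316927 -820.66107782  816.02665842]
269 278 295 191 223
top (array([4.51681911e+02, 3.33892116e+01, 3.32717533e-01]), np.float64(0.18696397941680964))
616 404
scene (array([450.37049754,  33.71695735,   0.51480531]), np.float64(0.3319407260883652)) (array([ 4.65238624e+02,  1.46155401e+01, -2.24895499e-01]), np.float64(0.48180610889774234))
559
mat (array([446.35442387,  31.14591907,   1.8925673 ]), np.float64(0.15589658836028808))
```

Emit:
move_arm:
  increments: "0.3 0.14 -0.0374 0 0 0 0; 0.3 0.14 -0.0374 0 0 0 0; 0.3 0.14 -0.0374 0 0 0 0; 0.3 0.14 -0.0374 0 0 0 0; 0.3 0.14 -0.0374 0 0 0 0"

```text
clock: 15.05
tcp_pos: [479.0, 45.4, 221.4]
eef_rot: [180.0, -0.1, -172.0]
wrist_force: [-0.4, 0.1, -0.0]
width: 0.698
finger_force: 0.0
```

Emit:
move_arm:
  increments: "0.3 0.14 -0.0374 0 0 0 0; 0.3 0 0 0.12 0 0 -0.05; 0.3 0 0 0.12 0 0 -0.05; 0.3 0 0 0 0 0 0; 0.3 0 0 0 0 0 0"

```text
clock: 15.55
tcp_pos: [447.2, 31.9, 162.3]
eef_rot: [180.0, -0.1, -163.1]
wrist_force: [0.1, -0.4, 1.5]
width: 0.702
finger_force: 0.0
```

```bash
python3 go.py "451 33.3 165 197.5" "451 33.3 57 197.5 25"
python3 - <<'E'
from meas import *
b=viewer.capture("scene"); crop(b,'br2',210,330,150,250)
E
```

```text
now [447.2  31.9 162.3] [ 1.800e+02 -1.000e-01 -1.631e+02] w 0.702 t 15.6
1 x shift [-0.0162  0.0011 -0.011 ] ; then 1 x turn -0.0062
5 x shift [-0.      0.      0.0864] ; then 0 x turn -0.0
br2 scale 6.0
```

View pics/br2.png

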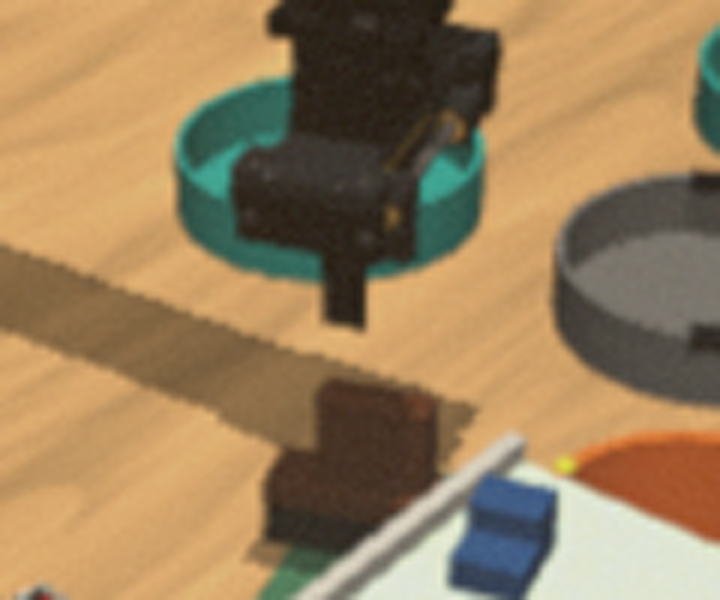

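Emit:
move_arm:
  increments: "0.3 -0.0162 0.0011 0 0 0 -0.006; 0.3 0 0 0.0864 0 0 0; 0.3 0 0 0.0864 0 0 0; 0.3 0 0 0.0864 0 0 0; 0.3 0 0 0.0864 0 0 0"

```text
clock: 16.1
tcp_pos: [453.0, 33.7, 76.4]
eef_rot: [-180.0, 0.2, -162.4]
wrist_force: [-0.5, 0.5, 0.2]
width: 0.703
finger_force: 0.0
```

Emit:
move_arm:
  increments: "0.3 0 0 0.06 0 0 0; 0.3 0 0 0 0 0 0; 1 0 0 0 0 0 0; 1 0 0 0 0 0 0; 1 0 0 0 0 0 0"
  newtons: 45

```text
clock: 16.6
tcp_pos: [452.5, 33.5, 62.1]
eef_rot: [-180.0, 0.1, -162.4]
wrist_force: [0.6, 1.0, -0.2]
width: 0.511
finger_force: 0.0
```

Emit:
move_arm:
  increments: "1 0 0 0 0 0 0; 1 0 0 0 0 0 0; 1 0 0 0 0 0 0; 1 0 0 0 0 0 0; 1 0 0 0 0 0 0"

```text
clock: 17.1
tcp_pos: [451.6, 33.2, 61.1]
eef_rot: [-180.0, 0.0, -162.4]
wrist_force: [-0.0, -0.5, 1.2]
width: 0.249
finger_force: 44.8
```

Emit:
move_arm:
  increments: "1 0 0 -0.12 0 0 0; 1 0 0 -0.16 0 0 0; 1 0 0 -0.16 0 0 0.068; 1 0 0 -0.16 0 0 0.068; 1 0 0 -0.12 0 0 0.068"

```text
clock: 17.6
tcp_pos: [451.4, 33.4, 243.0]
eef_rot: [180.0, 0.1, 179.0]
wrist_force: [0.4, 0.8, -3.1]
width: 0.248
finger_force: 44.8
```

Emit:
move_arm:
  increments: "1 0 0 0 0 0 0"

```text
clock: 17.7
tcp_pos: [453.6, 33.8, 245.1]
eef_rot: [179.9, 0.4, 179.2]
wrist_force: [0.6, -0.4, -1.9]
width: 0.248
finger_force: 44.8
```

```bash
python3 go.py "644.7 -290 240 179.2 35"
```

```text
now [453.6  33.8 245.1] [179.9   0.4 179.2] w 0.248 t 17.7
11 x shift [-0.0711 -0.1168  0.0018] ; then 1 x turn 0.0
```

Emit:
move_arm:
  increments: "1 -0.0711 -0.1168 0 0 0 0; 1 -0.0711 -0.1168 0 0 0 0; 1 -0.0711 -0.1168 0 0 0 0; 1 -0.0711 -0.1168 0 0 0 0; 1 -0.0711 -0.1168 0 0 0 0"

```text
clock: 18.2
tcp_pos: [537.9, -114.7, 238.6]
eef_rot: [180.0, -0.2, 179.4]
wrist_force: [1.4, 0.2, -2.2]
width: 0.248
finger_force: 44.8
```

Emit:
move_arm:
  increments: "1 -0.0711 -0.1168 0 0 0 0; 1 -0.0711 -0.1168 0 0 0 0; 1 -0.0711 -0.1168 0 0 0 0; 1 -0.0711 -0.1168 0 0 0 0; 1 -0.0711 -0.1168 0 0 0 0"

```text
clock: 18.7
tcp_pos: [625.2, -261.5, 238.1]
eef_rot: [179.9, -0.2, 179.4]
wrist_force: [0.5, 0.4, -1.4]
width: 0.248
finger_force: 44.8
```

Emit:
move_arm:
  increments: "1 -0.0711 -0.1168 0 0 0 0; 1 0 0 0.04 0 0 0; 1 0 0 0 0 0 0; 1 0 0 0 0 0 0"

```text
clock: 19.1
tcp_pos: [642.2, -288.7, 228.9]
eef_rot: [179.9, -0.2, 179.4]
wrist_force: [0.7, -0.0, -2.4]
width: 0.249
finger_force: 44.9
```

```bash
python3 go.py "644.7 -290 185.5 179.2 15"
python3 - <<'E'
from meas import *
b=viewer.capture("scene"); crop(b,'sw',200,350,170,310)
E
```

```text
now [ 642.2 -288.7  228.9] [179.9  -0.2 179.4] w 0.249 t 19.1
3 x shift [-0.0034 -0.0017  0.0579] ; then 1 x turn 0.0019
sw scale 4.285714285714286
```

View pics/sw.png

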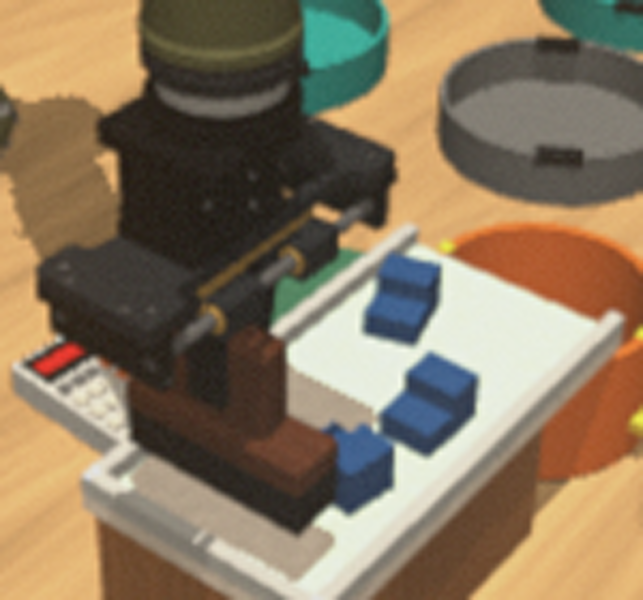

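Emit:
move_arm:
  increments: "1 -0.008 0.01 0.05 0 0 0; 1 0 0 0.05 0 0 0; 1 0 0 0.05 0 0 0; 1 0 0 0.015 0 0 0; 1 0 0 0 0 0 0"

```text
clock: 19.65
tcp_pos: [644.2, -287.5, 188.2]
eef_rot: [180.0, -0.1, 179.3]
wrist_force: [0.2, -0.0, -1.5]
width: 0.248
finger_force: 44.9
```

Emit:
move_arm:
  increments: "1 0 0 0.004 0 0 0; 1 0 0 0 0 0 0"

```text
clock: 19.85
tcp_pos: [645.2, -288.1, 189.3]
eef_rot: [-180.0, 0.1, 179.3]
wrist_force: [0.0, -0.8, -2.2]
width: 0.251
finger_force: 44.9
```

Emit:
move_arm:
  increments: "1 0 0 0.012 0 0 0; 1 0 0.03 0 0 0 0; 1 0 0.04 0 0 0 0; 1 0 0.04 0 0 0 0; 1 0 0.04 0 0 0 0"

```text
clock: 20.35
tcp_pos: [645.7, -248.7, 185.8]
eef_rot: [180.0, 0.0, 179.3]
wrist_force: [-0.3, 0.3, -1.7]
width: 0.248
finger_force: 44.9
```

Emit:
move_arm:
  increments: "1 0 0.04 0 0 0 0; 1 0 0.04 0 0 0 0; 1 0 0.04 0 0 0 0; 1 0 0.04 0 0 0 0; 1 0 0.04 0 0 0 0"

```text
clock: 20.85
tcp_pos: [646.0, -199.7, 185.8]
eef_rot: [-180.0, 0.0, 179.3]
wrist_force: [-0.1, -0.1, -2.1]
width: 0.249
finger_force: 44.9
```

Emit:
move_arm:
  increments: "1 0 0.04 0 0 0 0; 1 0 0.04 0 0 0 0; 1 0 0.04 0 0 0 0; 1 0 0.04 0 0 0 0; 1 0 0.04 0 0 0 0"

```text
clock: 21.35
tcp_pos: [646.6, -149.6, 185.7]
eef_rot: [180.0, 0.0, 179.3]
wrist_force: [0.2, -1.0, -1.8]
width: 0.251
finger_force: 44.9
```

Emit:
move_arm:
  increments: "1 0 0.04 0 0 0 0; 1 0 0.04 0 0 0 0; 1 0 0.04 0 0 0 0; 1 0 0.04 0 0 0 0; 1 0 0.04 0 0 0 0"

```text
clock: 21.85
tcp_pos: [647.2, -99.6, 185.7]
eef_rot: [-180.0, -0.0, 179.3]
wrist_force: [-0.1, -1.1, -1.3]
width: 0.249
finger_force: 44.9
```

Run:
```python
from meas import *
s=robot.observe();print(s["tcp_pos"],s["wrist_force"],s["eef_rot"])
b=viewer.capture("scene"); crop(b,'sw2',230,350,190,290)
```

```text
[647.21157343 -99.64838522 185.66349445] [-0.08643907 -1.06981459 -1.30047608] [-1.79995044e+02 -4.87260935e-04  1.79275490e+02]
sw2 scale 6.0
```

View pics/sw2.png

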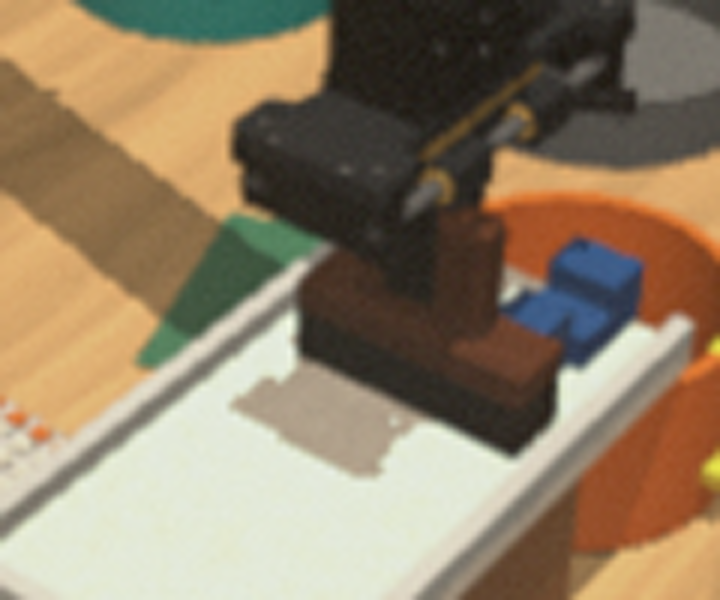

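Emit:
move_arm:
  increments: "1 0 0.04 0 0 0 0; 1 0 0.04 0 0 0 0; 1 0 0.04 0 0 0 0; 1 0 0.04 0 0 0 0; 1 0 0.04 0 0 0 0"

```text
clock: 22.4
tcp_pos: [647.9, -49.2, 185.6]
eef_rot: [180.0, -0.0, 179.3]
wrist_force: [0.0, 0.6, -2.5]
width: 0.253
finger_force: 44.9
```

Emit:
move_arm:
  increments: "1 0 0.04 0 0 0 0; 1 0 0.04 0 0 0 0; 1 0 0.04 0 0 0 0; 1 0 0.04 0 0 0 0; 1 0 0.04 0 0 0 0"

```text
clock: 22.9
tcp_pos: [648.5, 0.8, 185.6]
eef_rot: [180.0, -0.0, 179.3]
wrist_force: [0.1, -0.3, -2.4]
width: 0.252
finger_force: 44.9
```

Emit:
move_arm:
  increments: "1 0 0.04 0 0 0 0; 1 0 0.04 0 0 0 0; 1 0 0 0 0 0 0; 1 0 0 0 0 0 0"

```text
clock: 23.3
tcp_pos: [648.7, 19.7, 185.7]
eef_rot: [-180.0, 0.0, 179.3]
wrist_force: [-0.4, -0.2, -2.6]
width: 0.251
finger_force: 44.9
```

```bash
cat > blocks.py <<'E'
from meas import *
a=viewer.capture("top");b=viewer.capture("scene")
blue=lambda H:(H[...,0]>100)&(H[...,0]<128)&(H[...,1]>90)&(H[...,2]>25)
for p,w in((a,(170,400,110,300)),(b,(180,420,150,340))):
    n,l,s,c=cv2.connectedComponentsWithStats(win(blue(hsv(p)),*w).astype(np.uint8))
    for i in range(1,n):
        if s[i,4]>4: print("top" if p is a else "scene",s[i,4],c[i].round(),"z140",unproj(p,c[i],140)[:2].round(),"z20",unproj(p,c[i],20)[:2].round())
for p in(a,b): print([(round(d["score"],2),np.round(d["position"]).tolist(),int(d["mask"].sum())) for d in viewer.masks_of(p,"block0_mid")][:4])
E
python3 blocks.py
```

```text
top 48 [274. 153.] z140 [637.  82.] z20 [670.  85.]
[(0.73, [208.0, 145.0], 1772)]
[]
```

Emit:
move_arm:
  increments: "1 0 0 -0.12 0 0 0; 1 0 0 -0.12 0 0 0; 1 0.06 0 0 0 0 0; 1 0.12 0 0 0 0 0; 1 0.12 0 0 0 0 0"

```text
clock: 24.0
tcp_pos: [573.1, 19.8, 245.7]
eef_rot: [-180.0, 0.0, 179.2]
wrist_force: [-0.8, 0.4, -2.0]
width: 0.25
finger_force: 44.9
```

```bash
python3 - <<'E'
from meas import *
a=viewer.capture("top")
F=cv2.imread("pics/topc.png"); H=cv2.cvtColor(F,cv2.COLOR_BGR2HSV).astype(int)
g=(H[...,0]>55)&(H[...,0]<90)&(H[...,1]>70); g=win(g,320,490,250,380); r,c=np.nonzero(g)
rect=cv2.minAreaRect(np.c_[c,r].astype(np.float32)); B=cv2.boxPoints(rect)
uv=(B+.5)/3.3333-.5+[165,115]; X=np.array([unproj(a,q,1)[:2] for q in uv]); print(X.round(1),X.mean(0))
for i in range(4): d=X[(i+1)%4]-X[i]; print(np.hypot(*d).round(1),np.degrees(np.arctan2(d[1],d[0])).round(1))
print([unproj(a,q,1)[:2].round(1) for q in((265+490/13.33-.5,185+150/13.33-.5),(265+555/13.33-.5,185+370/13.33-.5))])
E
python3 go.py "446.5 31 245 179.3 35" "446.5 31 150 107 35"
```

```text
[[452.3 109.3]
 [496.1 -26.3]
 [436.8 -44.7]
 [393.4  90.3]] [444.66024734  32.13681019]
142.5 -72.1
62.1 -162.8
141.8 107.8
61.9 17.9
[array([501. , -26.8]), array([434.9, -46.4])]
now [568.   19.8 245.5] [180.   -0.3 179.2] w 0.249 t 24.1
4 x shift [0.1216 0.0095 0.0005] ; then 1 x turn -0.001
3 x shift [0.     0.     0.1267] ; then 10 x turn 0.0803
```

Emit:
move_arm:
  increments: "1 0.122 0.0105 0 0 0 0.05; 1 0.122 0.0 0 0 0 0.08; 1 0.122 0 0 0 0 0.08; 1 0 0 0 0 0 0.08; 1 0 0 0 0 0 0.08"

```text
clock: 24.55
tcp_pos: [482.6, 32.7, 246.3]
eef_rot: [179.9, 0.0, 145.7]
wrist_force: [-0.6, 0.3, -1.5]
width: 0.252
finger_force: 44.9
```

Emit:
move_arm:
  increments: "1 0 0 0 0 0 0.08; 1 0 0 0 0 0 0.08; 1 0 0 0 0 0 0.08; 1 0 0 0 0 0 0.08; 1 0 0 0 0 0 0.08"

```text
clock: 25.05
tcp_pos: [483.3, 32.3, 245.9]
eef_rot: [180.0, -0.0, 109.6]
wrist_force: [-1.0, -0.9, -1.9]
width: 0.252
finger_force: 44.9
```

Emit:
move_arm:
  increments: "1 0 0 0 0 0 0.08; 1 0 0 0 0 0 0; 1 0 0 0 0 0 0"

```text
clock: 25.35
tcp_pos: [483.2, 32.5, 245.8]
eef_rot: [180.0, -0.0, 102.9]
wrist_force: [-0.4, -0.2, -3.2]
width: 0.244
finger_force: 44.9
```

```bash
python3 go.py "445.5 32 240 107.7 35" "445.5 32 66 107.7 30"
```

```text
now [483.2  32.5 245.8] [180.   -0.  102.9] w 0.244 t 25.4
2 x shift [ 0.0158 -0.0737  0.0116] ; then 1 x turn -0.0533
6 x shift [0.    0.    0.116] ; then 0 x turn -0.0
```

Emit:
move_arm:
  increments: "1 0.0158 -0.0737 0.0116 0 0 0; 1 0.0158 -0.0737 0.0116 0 0 0; 1 0 0 0.1 0 0 -0.0533; 1 0 0 0.14 0 0 0; 1 0 0 0.14 0 0 0"

```text
clock: 25.85
tcp_pos: [446.0, 32.5, 144.6]
eef_rot: [179.8, -0.0, 107.7]
wrist_force: [0.5, 0.1, -1.8]
width: 0.25
finger_force: 44.9
```

Emit:
move_arm:
  increments: "1 0 0 0.14 0 0 0; 1 0 0 0.08 0 0 0; 1 0 0 0.05 0 0 0; 1 0 0 0.02 0 0 0; 1 0 0 0 0 0 0"

```text
clock: 26.35
tcp_pos: [445.7, 32.5, 72.5]
eef_rot: [180.0, 0.0, 107.6]
wrist_force: [-0.0, -0.5, -3.0]
width: 0.251
finger_force: 44.9
```

```bash
python3 go.py "445.5 32 62 107.7 35"
```

```text
now [445.7  32.5  72.5] [180.    0.  107.6] w 0.251 t 26.4
1 x shift [-0.0015 -0.0014  0.0422] ; then 1 x turn -0.0009
```

Emit:
move_arm:
  increments: "1 0 0 0.02 0 0 0; 1 0 0 0.018 0 0 0; 1 0 0 0 0 0 0; 1 0 0 0 0 0 0"

```text
clock: 26.75
tcp_pos: [445.6, 32.5, 63.1]
eef_rot: [180.0, -0.0, 107.6]
wrist_force: [-0.2, 0.3, -1.9]
width: 0.248
finger_force: 44.9
```

Emit:
move_arm:
  increments: "1 0 0 0.006 0 0 0; 1 0 0 0 0 0 0"

```text
clock: 26.95
tcp_pos: [445.5, 32.5, 61.4]
eef_rot: [180.0, -0.0, 107.6]
wrist_force: [-0.1, -0.1, -2.0]
width: 0.248
finger_force: 44.9
```

Emit:
move_arm:
  increments: "1 0 0 0.004 0 0 0; 1 0 0 0 0 0 0"

```text
clock: 27.15
tcp_pos: [445.6, 32.5, 61.0]
eef_rot: [180.0, -0.0, 107.6]
wrist_force: [-1.9, -0.8, 4.6]
width: 0.248
finger_force: 44.9
```

Emit:
move_arm:
  increments: "0.5 0 0 0 0 0 0; 0.5 0 0 0 0 0 0; 0.5 0 0 0 0 0 0; 0.5 0 0 -0.08 0 0 0; 0.5 0 0 -0.16 0 0 0"

```text
clock: 27.65
tcp_pos: [442.9, 32.1, 118.3]
eef_rot: [-179.6, -0.0, 107.6]
wrist_force: [0.5, 0.5, 0.3]
width: 0.492
finger_force: 0.0
```

Emit:
move_arm:
  increments: "0.3 0 0 -0.16 0 0 0; 0.3 0 0 -0.16 0 0 0; 0.3 0 0 -0.16 0 0 0; 0.3 -0.15 0 0 0 0 0; 0.3 -0.15 0 0 0 0 0"

```text
clock: 28.15
tcp_pos: [469.5, -39.0, 242.2]
eef_rot: [179.8, 0.1, 107.8]
wrist_force: [0.7, -0.0, -1.1]
width: 0.692
finger_force: 0.0
```

Emit:
move_arm:
  increments: "0.1 -0.15 0 0 0 0 0; 0.1 -0.15 0 0 0 0 0; 0.1 -0.15 0 0 0 0 0; 0.1 -0.15 0 0 0 0 0; 0.1 -0.15 0 0 0 0 0"

```text
clock: 28.65
tcp_pos: [525.2, -219.2, 240.3]
eef_rot: [180.0, 0.0, 107.6]
wrist_force: [0.0, 1.3, 0.5]
width: 0.891
finger_force: 0.0
```

```bash
python3 blocks.py; python3 go.py
python3 - <<'E'
from meas import *
a=viewer.capture("top");b=viewer.capture("scene")
for p in(a,b):
    for q in("calc_mid","brush_mid","brush_mat","charger_mid","tub_mid"):
        print(q,[(round(d["score"],2),np.round(d["position"]).tolist(),int(d["mask"].sum())) for d in viewer.masks_of(p,q)][:3])
H=hsv(b)
wh=big(win((H[...,1]<75)&(H[...,2]>100),190,260,235,300)); r,c=np.nonzero(wh); print(wh.sum(),c.min(),c.max(),r.min(),r.max())
E
```

```text
top 48 [286. 150.] z140 [650.  38.] z20 [684.  37.]
top 49 [274. 153.] z140 [638.  81.] z20 [670.  84.]
top 46 [286. 165.] z140 [591.  37.] z20 [620.  37.]
[(0.41, [284.0, 163.0], 93)]
[(0.64, [276.0, 284.0], 9012)]
now [ 524.5 -218.4  239.8] [-179.9   -0.   107.5] w 0.903 t 28.9
calc_mid [(0.84, [332.0, 223.0], 432)]
brush_mid [(0.8, [285.0, 208.0], 313)]
brush_mat [(0.53, [285.0, 214.0], 394), (0.38, [205.0, 143.0], 1699), (0.34, [326.0, 154.0], 3000)]
charger_mid [(0.63, [394.0, 218.0], 638), (0.28, [421.0, 182.0], 916)]
tub_mid [(0.87, [280.0, 154.0], 955)]
calc_mid [(0.67, [219.0, 256.0], 768)]
brush_mid [(0.62, [270.0, 229.0], 440)]
brush_mat [(0.63, [281.0, 286.0], 9017), (0.62, [257.0, 246.0], 50)]
charger_mid [(0.61, [155.0, 293.0], 1860)]
tub_mid [(0.67, [338.0, 242.0], 1328)]
1933 200 259 243 299
```

Emit:
move_arm:
  increments: "0.3 0.17 0 0 0 0 0; 0.3 0.17 0 0 0 0 0; 0.3 0.17 0 0 0 0 0; 0.3 0.17 0 0 0 0 0; 0.3 0.17 0 0 0 0 0"

```text
clock: 29.95
tcp_pos: [459.8, -13.7, 240.6]
eef_rot: [180.0, -0.0, 107.6]
wrist_force: [1.1, 0.7, 0.1]
width: 0.705
finger_force: 0.0
```

```bash
python3 go.py
cat > calc.py <<'E'
from meas import *
a=viewer.capture("top");b=viewer.capture("scene")
bx=[box(-68,68,-29,29,0,28)]
L=[d for d in viewer.masks_of(a,"calc_mid")]; print([(round(d["score"],2),np.round(d["position"]).tolist(),int(d["mask"].sum())) for d in L][:3])
m=fill(L[0]["mask"]); x=unproj(a,L[0]["position"],28)[:2]
A=a["frame"].astype(int); r,c=np.nonzero(m); print(cv2.minAreaRect(np.c_[c,r].astype(np.float32)),x)
for y0 in(-.2,.2): print("net",fit([(a,m)],bx,(*x,y0)))
H=hsv(a); k=win(((H[...,1]<75)&(H[...,2]>90)),c.min()-4,c.max()+5,r.min()-4,r.max()+5); k=hull(big(k)); print(k.sum())
print("col",fit([(a,k)],bx,(*x,-.1)))
red=win(((H[...,0]<8)|(H[...,0]>172))&(H[...,1]>150)&(H[...,2]>90),c.min()-4,c.max()+5,r.min()-4,r.max()+5)
rr,rc=np.nonzero(red); print("red",len(rr),unproj(a,(rc.mean(),rr.mean()),28))
E
python3 calc.py
```

```text
now [459.8 -13.7 240.6] [180.   -0.  107.6] w 0.705 t 29.9
[(0.7, [332.0, 225.0], 308)]
((333.0, 226.5), (35.0, 10.0), 90.0) [ 384.45145636 -147.43777593]
net (array([ 3.79506817e+02, -1.45099941e+02, -2.07218094e-01]), np.float64(0.4433383297038943))
net (array([ 3.81103969e+02, -1.52522348e+02,  1.85701272e-01]), np.float64(0.45355267567869517))
388
col (array([ 3.82499358e+02, -1.44612614e+02, -1.51992364e-01]), np.float64(0.3188450272004464))
red 15 [ 333.96788318 -142.89282551   28.        ]
```

Emit:
move_arm:
  increments: "0.3 0.15 0 -0.08 0 0 0; 0.3 0.15 0 0 0 0 0; 0.3 0.15 0 0 0 0 0; 0.3 0.15 0 0 0 0 0; 0.3 0.15 0 0 0 0 0"

```text
clock: 30.6
tcp_pos: [404.3, 163.6, 260.6]
eef_rot: [180.0, 0.0, 107.4]
wrist_force: [1.9, 0.4, -0.9]
width: 0.698
finger_force: 0.0
```

```bash
python3 go.py; python3 calc.py
python3 - <<'E'
from meas import *
a=viewer.capture("top");b=viewer.capture("scene")
A=a["frame"][195:250,305:365,::-1];B=b["frame"][225:300,180:260,::-1];C=a["frame"][185:235,255:315,::-1]
im=np.full((600,800,3),0,np.uint8)
im[:330,:360]=cv2.resize(A,(360,330),interpolation=cv2.INTER_CUBIC)
im[:375,370:770]=cv2.resize(B,(400,375),interpolation=cv2.INTER_CUBIC)
im[340:590,:300]=cv2.resize(C,(300,250),interpolation=cv2.INTER_CUBIC)
D=b["frame"][195:255,225:320,::-1]; im[385:592,370:698]=cv2.resize(D,(328,207),interpolation=cv2.INTER_CUBIC)
cv2.imwrite("pics/last.png",im)
E
```

```text
now [404.3 163.6 260.6] [180.    0.  107.4] w 0.698 t 30.6
[(0.66, [330.0, 228.0], 530)]
((329.93853759765625, 226.17625427246094), (15.481611251831055, 34.94679641723633), 5.194429397583008) [ 373.03002297 -135.74024436]
net (array([ 3.79461178e+02, -1.38254579e+02, -9.01751814e-02]), np.float64(0.05886302596239923))
net (array([ 3.79351298e+02, -1.38285311e+02, -8.83341950e-02]), np.float64(0.05886302596239923))
617
col (array([ 3.80863263e+02, -1.38725964e+02, -1.00400184e-01]), np.float64(0.09429619324649041))
red 33 [ 334.42628803 -133.97284414   28.        ]
```

View pics/last.png

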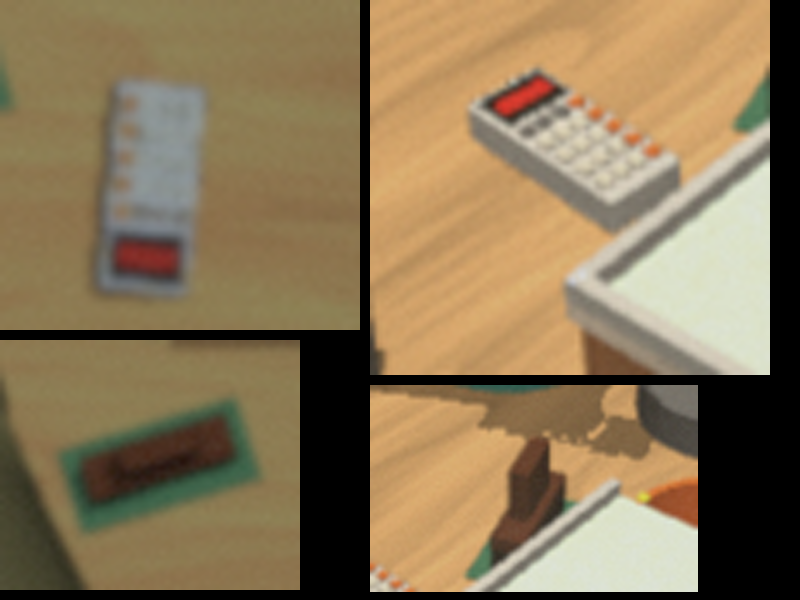

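```bash
python3 go.py "480 60 230 107.4 40" "450 -141 180 174.7 40" "410 -141.2 100 174.7 40" "410 -141.2 5 174.7 30"
```

```text
now [404.8 162.1 260.4] [180.    0.  107.5] w 0.703 t 30.9
4 x shift [-0.12    0.0411  0.0304] ; then 1 x turn 0.0008
6 x shift [-0.1219 -0.0592  0.0333] ; then 9 x turn -0.0831
3 x shift [ 0.0531 -0.0052  0.1067] ; then 0 x turn -0.0
4 x shift [0.    0.    0.095] ; then 0 x turn -0.0
```

Emit:
move_arm:
  increments: "0 -0.12 0.0411 0.03 0 0 0; 0 -0.12 0.0411 0.03 0 0 0; 0 -0.12 0.0411 0.03 0 0 0; 0 -0.12 0.0411 0.03 0 0 0; 0 -0.122 -0.0592 0.03 0 0 0"

```text
clock: 31.35
tcp_pos: [476.7, 25.0, 222.4]
eef_rot: [179.9, 0.1, 107.4]
wrist_force: [-1.0, -0.0, -0.8]
width: 0.982
finger_force: 0.0
```

Emit:
move_arm:
  increments: "0 -0.122 -0.0592 0.03 0 0 0; 0 -0.122 -0.0592 0.03 0 0 0; 0 -0.122 -0.0592 0.03 0 0 0; 0 -0.122 -0.0592 0.03 0 0 0; 0 -0.122 -0.0592 0.03 0 0 0"

```text
clock: 31.85
tcp_pos: [449.0, -143.5, 185.2]
eef_rot: [180.0, 0.0, 107.4]
wrist_force: [0.7, 0.4, 0.4]
width: 1.0
finger_force: 0.0
```

Emit:
move_arm:
  increments: "0 0 0 0 0 0 -0.083; 0 0 0 0 0 0 -0.083; 0 0 0 0 0 0 -0.083; 0 0 0 0 0 0 -0.083; 0 0 0 0 0 0 -0.083"

```text
clock: 32.35
tcp_pos: [449.3, -142.2, 185.3]
eef_rot: [-180.0, 0.0, 145.0]
wrist_force: [-0.4, 0.1, -0.2]
width: 0.996
finger_force: 0.0
```

Emit:
move_arm:
  increments: "0 0 0 0 0 0 -0.083; 0 0 0 0 0 0 -0.083; 0 0 0 0 0 0 -0.083; 0 0 0 0 0 0 -0.083; 0 0 0 0 0 0 0"

```text
clock: 32.85
tcp_pos: [449.4, -141.9, 185.4]
eef_rot: [-180.0, 0.0, 174.6]
wrist_force: [-0.1, -1.2, -0.3]
width: 0.999
finger_force: 0.0
```

```bash
python3 go.py "410 -141.2 70 174.7 40" "410 -141.2 5 174.7 30"
```

```text
now [ 449.4 -141.9  185.4] [-180.     0.   174.6] w 0.999 t 32.9
4 x shift [ 0.0393 -0.003   0.1154] ; then 1 x turn -0.0009
3 x shift [0.     0.     0.0867] ; then 0 x turn -0.0
```

Emit:
move_arm:
  increments: "0 0.0393 -0.003 0.115 0 0 0; 0 0.0393 -0.003 0.115 0 0 0; 0 0.0393 -0.003 0.115 0 0 0; 0 0.0393 -0.003 0.115 0 0 0; 0 0 0 0 0 0 0"

```text
clock: 33.35
tcp_pos: [406.0, -139.6, 67.2]
eef_rot: [180.0, -0.5, 174.5]
wrist_force: [-1.3, -0.5, 0.2]
width: 1.0
finger_force: 0.0
```

```bash
python3 go.py "410 -141.2 5 174.7 30"
python3 - <<'E'
from meas import *
b=viewer.capture("scene")
H=hsv(b); red=big(win(((H[...,0]<8)|(H[...,0]>172))&(H[...,1]>150)&(H[...,2]>90),190,230,230,265)); r,c=np.nonzero(red); print("red scene",unproj(b,(c.mean(),r.mean()),28))
E
```

```text
now [ 406.  -139.6   67.2] [180.   -0.5 174.5] w 1.0 t 33.4
3 x shift [-0.0055 -0.0016  0.0829] ; then 1 x turn -0.0024
red scene [ 332.00598719 -145.28214395   28.        ]
```

Run:
```python
from meas import *
a=viewer.capture("top");b=viewer.capture("scene")
print("prev pic",unproj(b,(210.5,244),28))
for p,w in((b,(190,240,230,265)),(a,(305,365,195,250))):
    H=hsv(p); red=win(((H[...,0]<8)|(H[...,0]>172))&(H[...,1]>150)&(H[...,2]>90),*w); r,c=np.nonzero(red); print(len(r),c.mean() if len(c) else 0,unproj(p,(c.mean(),r.mean()),28) if len(c) else 0)
bx=[box(-68,68,-29,29,0,28)]
for d in viewer.masks_of(b,"calc_mid")[:2]: print(d["score"],d["position"],d["mask"].sum(),fit([(b,fill(d["mask"]))],bx,(380,-138,-.09)) if d["mask"].sum()<1500 else 0)
```

```text
prev pic [ 335.58706241 -134.21347989   28.        ]
22 207.63636363636363 [ 332.64857074 -143.86749665   28.        ]
0 0 0
0.81 [221.8, 255.9] 623 (array([ 3.79545450e+02, -1.41447440e+02, -1.36195306e-01]), np.float64(0.2401274371399138))
```

Emit:
move_arm:
  increments: "0 -0.015 0 0.08 0 0 0; 0 0 0 0.08 0 0 0; 0 0 0 0.06 0 0 0; 0 0 0 0.022 0 0 0; 0 0 0 0 0 0 0"

```text
clock: 34.05
tcp_pos: [415.0, -139.7, 10.3]
eef_rot: [-180.0, 0.0, 174.8]
wrist_force: [-0.2, 0.1, 0.1]
width: 0.998
finger_force: 0.0
```

Emit:
move_arm:
  increments: "1 0 0 0 0 0 0; 1 0 0 0 0 0 0; 1 0 0 0 0 0 0; 1 0 0 0 0 0 0; 1 0 0 0 0 0 0"
  newtons: 30

```text
clock: 34.55
tcp_pos: [414.7, -139.9, 10.3]
eef_rot: [-180.0, 0.1, 174.8]
wrist_force: [0.2, -1.6, 1.8]
width: 0.666
finger_force: 30.0
```

Emit:
move_arm:
  increments: "1 0 0 0 0 0 0; 1 0 0 0 0 0 0"

```text
clock: 34.75
tcp_pos: [414.7, -139.9, 10.3]
eef_rot: [-180.0, 0.1, 174.8]
wrist_force: [-0.1, -1.6, 4.4]
width: 0.666
finger_force: 30.0
```

Emit:
move_arm:
  increments: "1 -0.05 0 0 0 0 0; 1 -0.06 0 0 0 0 0; 1 -0.07 0 0 0 0 0; 1 -0.07 0 0 0 0 0; 1 -0.05 0 0 0 0 0"

```text
clock: 35.25
tcp_pos: [486.5, -145.8, 9.7]
eef_rot: [179.9, -0.4, 174.8]
wrist_force: [-13.3, 0.6, 18.6]
width: 0.667
finger_force: 30.0
```

Emit:
move_arm:
  increments: "1 0 0 0 0 0 0; 0 0 0 0 0 0 0; 0 0 0 0 0 0 0; 0 0 0 0 0 0 0; 0 0 0 0 0 0 0"

```text
clock: 35.75
tcp_pos: [488.8, -146.1, 9.7]
eef_rot: [180.0, -0.0, 174.8]
wrist_force: [0.5, -0.5, 0.6]
width: 0.938
finger_force: 0.0
```

```bash
python3 go.py
python3 - <<'E'
from meas import *
a=viewer.capture("top");b=viewer.capture("scene")
for p,w in((b,(190,250,225,275)),(a,(300,370,190,250))):
    H=hsv(p); red=win(((H[...,0]<8)|(H[...,0]>172))&(H[...,1]>150)&(H[...,2]>90),*w); r,c=np.nonzero(red); print(len(r),unproj(p,(c.mean(),r.mean()),28) if len(c) else 0)
E
```

```text
now [ 488.8 -146.1    9.7] [180.   -0.  174.8] w 0.938 t 35.8
0 0
0 0
```

Emit:
move_arm:
  increments: "0 0.046 0 0 0 0 0; 0 0.046 0 0 0 0 0; 0 0.046 0 0.014 0 0 0; 0 0 0 0 0 0 0; 0 0 0 0 0 0 0"

```text
clock: 36.35
tcp_pos: [454.3, -142.9, 6.4]
eef_rot: [180.0, 0.0, 174.8]
wrist_force: [0.8, 1.1, -1.2]
width: 0.998
finger_force: 0.0
```

Emit:
move_arm:
  increments: "1 0 0 0 0 0 0; 1 0 0 0 0 0 0; 1 0 0 0 0 0 0; 1 0 0 0 0 0 0; 1 0 0 0 0 0 0"
  newtons: 45

```text
clock: 36.85
tcp_pos: [454.8, -143.1, 6.3]
eef_rot: [180.0, 0.0, 174.8]
wrist_force: [0.6, 0.5, 1.0]
width: 0.659
finger_force: 45.0
```

Emit:
move_arm:
  increments: "1 0 0 0 0 0 0; 1 0 0 -0.04 0 0 0; 1 0 0 -0.1 0 0 0; 1 0 0 -0.16 0 0 0; 1 0 0 -0.16 0 0 0"

```text
clock: 37.35
tcp_pos: [453.4, -143.3, 122.4]
eef_rot: [-180.0, -0.1, 174.8]
wrist_force: [1.0, 1.0, -3.0]
width: 0.666
finger_force: 45.0
```

Emit:
move_arm:
  increments: "1 0 0 -0.16 0 0 0; 1 0 0 -0.16 0 0 0; 1 0 0 0 0 0 0.079; 1 0 0 0 0 0 0.079; 1 0 0 0 0 0 0.079"

```text
clock: 37.85
tcp_pos: [454.1, -143.3, 201.9]
eef_rot: [180.0, 0.0, 153.2]
wrist_force: [-0.3, 0.2, -2.6]
width: 0.663
finger_force: 45.0
```

```bash
python3 go.py "646.5 -160 210 89.2 30"
python3 - <<'E'
from meas import *
a=viewer.capture("top");b=viewer.capture("scene")
s=robot.observe()
for p in (a,b):
  for d in viewer.masks_of(p,"calc_mid")[:3]: print(d["score"],np.round(d["position"]),d["mask"].sum(),unproj(p,d["position"],s["tcp_pos"][2]+20)[:2])
E
```

```text
now [ 454.1 -143.3  201.9] [180.    0.  153.2] w 0.663 t 37.9
7 x shift [-0.1024  0.0411 -0.0046] ; then 8 x turn 0.0888
0.65 [328. 210.] 125 [ 415.93307916 -108.99917863]
0.47 [205. 202.] 2299 [440.41682124 312.43884475]
0.58 [235. 213.] 681 [ 478.91226425 -167.96174469]
```

Emit:
move_arm:
  increments: "1 -0.05 0.02 0 0 0 0.089; 1 0 0 0 0 0 0.089; 1 0 0 0 0 0 0.089; 1 0 0 0 0 0 0.089; 1 0 0 0 0 0 0.089"

```text
clock: 38.55
tcp_pos: [467.8, -144.3, 201.2]
eef_rot: [-180.0, -0.0, 113.2]
wrist_force: [-0.2, -0.0, -3.3]
width: 0.659
finger_force: 45.0
```

Emit:
move_arm:
  increments: "1 0 0 0 0 0 0.089; 1 0 0 0 0 0 0.089; 1 0 0 0 0 0 0.089; 1 0 0 0 0 0 0"

```text
clock: 38.95
tcp_pos: [467.8, -144.3, 201.3]
eef_rot: [-180.0, 0.0, 89.5]
wrist_force: [-1.0, 0.3, -1.6]
width: 0.666
finger_force: 45.0
```

```bash
python3 go.py "646.5 -160 202 89.2 30"
python3 - <<'E'
from meas import *
b=viewer.capture("scene"); a=viewer.capture("top")
H=hsv(b); z=robot.observe()["tcp_pos"][2]; 
red=win(((H[...,0]<8)|(H[...,0]>172))&(H[...,1]>150)&(H[...,2]>90),200,300,180,280); r,c=np.nonzero(red); print(len(r), unproj(b,(c.mean(),r.mean()),z-6+28) if len(c) else 0)
A=hsv(a);pm=hull(big(win((A[...,1]<70)&(A[...,2]>110),290,388,125,182)));print(pm.sum(),fit([(a,pm)],[box(-85,85,-160,160,112,138)],(646,-160,0)))
E
```

```text
now [ 467.8 -144.3  201.3] [-180.     0.    89.5] w 0.666 t 39.0
6 x shift [-0.0094  0.1192 -0.0005] ; then 1 x turn 0.0032
0 0
4104 (array([ 6.46948999e+02, -1.59953788e+02, -1.43526049e-02]), np.float64(0.029034838015169373))
```

Emit:
move_arm:
  increments: "1 -0.0094 0.1195 0 0 0 0; 1 -0.0094 0.1195 0 0 0 0; 1 -0.0094 0.1195 0 0 0 0; 1 -0.0094 0.1195 0 0 0 0; 1 -0.0094 0.1195 0 0 0 0"

```text
clock: 39.55
tcp_pos: [618.4, -157.3, 201.0]
eef_rot: [-180.0, -0.0, 89.7]
wrist_force: [-0.3, -0.6, -1.1]
width: 0.66
finger_force: 45.0
```

Emit:
move_arm:
  increments: "1 -0.0094 0.1195 0 0 0 0.003; 1 0 0 0 0 0 0; 1 0 0 0 0 0 0"

```text
clock: 39.85
tcp_pos: [646.8, -160.1, 200.2]
eef_rot: [-179.9, 0.0, 89.3]
wrist_force: [-0.7, 0.4, -2.2]
width: 0.659
finger_force: 45.0
```

```bash
python3 go.py "646.8 -160 136 89.2 20"
python3 - <<'E'
from meas import *
b=viewer.capture("scene"); z=robot.observe()["tcp_pos"][2]
H=hsv(b); red=win(((H[...,0]<8)|(H[...,0]>172))&(H[...,1]>150)&(H[...,2]>90),225,350,170,290); n,l,s,c=cv2.connectedComponentsWithStats(red.astype(np.uint8))
for i in range(1,n):
    if s[i,4]>3: print(s[i,4],c[i],unproj(b,c[i],z-6+28))
for d in viewer.masks_of(b,"calc_mid")[:2]: print(d["score"],d["position"],d["mask"].sum(),unproj(b,d["position"],z+8))
E
```

```text
now [ 646.8 -160.1  200.2] [-179.9    0.    89.3] w 0.659 t 39.9
4 x shift [ 0.0001 -0.      0.0642] ; then 1 x turn 0.001
0.64 [281.0, 246.0] 762 [ 650.20823462 -192.27787682  208.74387582]
```

Descend and feel for contact.

Emit:
move_arm:
  increments: "1 0 0 0.07 0 0 0; 1 0 0 0.08 0 0 0; 1 0 0 0.08 0 0 0; 1 0 0 0.03 0 0 0; 1 0 0 0 0 0 0"

```text
clock: 40.45
tcp_pos: [645.8, -159.9, 135.7]
eef_rot: [-179.9, -0.0, 89.2]
wrist_force: [0.1, -0.5, -2.4]
width: 0.663
finger_force: 45.0
```

Emit:
move_arm:
  increments: "1 0 0 0.01 0 0 0; 1 0 0 0 0 0 0"

```text
clock: 40.65
tcp_pos: [647.6, -160.5, 135.0]
eef_rot: [179.9, 0.0, 89.1]
wrist_force: [0.2, 0.4, -2.5]
width: 0.661
finger_force: 45.0
```

Emit:
move_arm:
  increments: "1 0 0 0.006 0 0 0; 1 0 0 0 0 0 0"

```text
clock: 40.85
tcp_pos: [647.3, -160.3, 132.8]
eef_rot: [180.0, 0.0, 89.1]
wrist_force: [-1.3, -0.4, -3.2]
width: 0.662
finger_force: 45.0
```

Emit:
move_arm:
  increments: "1 0 0 0.006 0 0 0; 1 0 0 0 0 0 0"

```text
clock: 41.05
tcp_pos: [647.0, -160.2, 130.7]
eef_rot: [-180.0, -0.0, 89.1]
wrist_force: [0.1, 0.3, -3.7]
width: 0.664
finger_force: 45.0
```

Emit:
move_arm:
  increments: "1 0 0 0.005 0 0 0; 1 0 0 0 0 0 0"

```text
clock: 41.25
tcp_pos: [647.2, -160.3, 130.4]
eef_rot: [180.0, -0.0, 89.1]
wrist_force: [-2.1, 1.0, 2.7]
width: 0.665
finger_force: 45.0
```

Contact; release, rise and retreat for a check.

Emit:
move_arm:
  increments: "0.1 0 0 0 0 0 0; 0.1 0 0 0 0 0 0; 0.1 0 0 0 0 0 0; 0.1 0 0 0 0 0 0; 0.1 0 0 -0.08 0 0 0"

```text
clock: 41.75
tcp_pos: [645.3, -159.5, 146.8]
eef_rot: [-179.7, -0.0, 89.1]
wrist_force: [-0.2, -0.7, -0.7]
width: 0.89
finger_force: 0.0
```

Emit:
move_arm:
  increments: "0.1 0 0 -0.14 0 0 0; 0.1 0 0 -0.16 0 0 0; 0.1 0 0 -0.16 0 0 0; 0.1 0.05 -0.1 0 0 0 0; 0.1 0.14 -0.08 0 0 0 0"

```text
clock: 42.25
tcp_pos: [602.4, -116.9, 266.5]
eef_rot: [179.8, 0.2, 88.7]
wrist_force: [0.4, -0.1, 0.3]
width: 0.894
finger_force: 0.0
```

Emit:
move_arm:
  increments: "0.1 0.16 -0.05 0 0 0 0; 0.1 0.16 -0.05 0 0 0 0; 0.1 0.16 -0.05 0 0 0 0; 0.1 0.16 0 0 0 0 0; 0.1 0.16 0 0 0 0 0"

```text
clock: 42.75
tcp_pos: [568.0, 90.0, 265.2]
eef_rot: [179.9, -0.0, 89.1]
wrist_force: [1.2, -0.7, 0.4]
width: 0.904
finger_force: 0.0
```

Emit:
move_arm:
  increments: "0.1 0.16 0 0 0 0 0; 0.1 0.16 0 0 0 0 0; 0.1 0.16 0 0 0 0 0; 0.1 0.16 0 0 0 0 0; 0.1 0.16 0 0 0 0 0"

```text
clock: 43.25
tcp_pos: [571.4, 290.0, 264.7]
eef_rot: [180.0, -0.0, 89.1]
wrist_force: [-0.1, -0.5, 0.1]
width: 0.904
finger_force: 0.0
```

```bash
python3 go.py; python3 blocks.py
python3 - <<'E'
from meas import *
a=viewer.capture("top");b=viewer.capture("scene")
bx=[box(-68,68,-29,29,124,152)]
for p in(a,b):
  for d in viewer.masks_of(p,"calc_mid")[:3]:
    print("calc",round(d["score"],2),np.round(d["position"]),d["mask"].sum(),fit([(p,fill(d["mask"]))],bx,(646,-160,1.57)) if d["mask"].sum()<2500 else 0)
H=hsv(a); w=(300,388,125,182); red=win(((H[...,0]<8)|(H[...,0]>172))&(H[...,1]>150)&(H[...,2]>90),*w); r,c=np.nonzero(red); print("red top",len(r),unproj(a,(c.mean(),r.mean()),152) if len(r) else 0)
H=hsv(b); red=win(((H[...,0]<8)|(H[...,0]>172))&(H[...,1]>150)&(H[...,2]>90),240,330,230,300); r,c=np.nonzero(red); print("red scene",len(r),unproj(b,(c.mean(),r.mean()),152) if len(r) else 0)
for p in(a,b):
    yel=lambda H:(H[...,0]>21)&(H[...,0]<40)&(H[...,1]>150)&(H[...,2]>120)
    n,l,s,c=cv2.connectedComponentsWithStats(win(yel(hsv(p)),*((235,310,130,190) if p is a else(270,380,170,290))).astype(np.uint8));
    print("tub",[(int(s[i,4]),unproj(p,c[i],100)[:2].round(1).tolist()) for i in range(1,n)])
m=near(a,"brush_mid",(285,208),15); print("brush",fit([(a,m)],[box(-60,60,-18,18,0,44),box(-32,32,-11,11,44,100)],(446,32,1.88)) if m is not None else 0)
E
```

```text
now [571.4 290.  264.7] [180.   -0.   89.1] w 0.904 t 43.2
top 48 [286. 150.] z140 [650.  38.] z20 [684.  37.]
top 50 [274. 153.] z140 [637.  81.] z20 [670.  84.]
top 47 [286. 166.] z140 [591.  37.] z20 [619.  37.]
[(0.4, [286.0, 163.0], 74)]
[(0.31, [274.0, 286.0], 8174)]
calc 0.71 [341. 154.] 629 (array([ 647.7960306 , -156.96801409,    1.56837088]), np.float64(0.04963866840421749))
calc 0.69 [286. 262.] 1172 (array([ 648.43654111, -160.63043105,    1.56337338]), np.float64(0.03733160621761655))
red top 38 [ 648.59645698 -111.87221904  152.        ]
red scene 63 [ 648.48472791 -111.94808662  152.        ]
tub [(1, [727.6, 44.8]), (2, [727.7, 35.2]), (9, [570.5, 39.4]), (6, [546.4, 39.1])]
tub [(7, [570.2, 37.4]), (13, [728.8, 36.6]), (30, [769.3, -38.1])]
brush (array([445.75453721,  33.72961394,   1.86564996]), np.float64(0.10223151427230448))
```

```bash
python3 -c "
from bench import robot
print(robot.sign_off())"
```

```text
the job is handed in; nothing more can be done
None
```

The job is handed in after about 43 s of robot time: the tub stands on its disc with all three blue blocks in it, the brush is on its mat, and the calculator lies face up in the middle of the plinth. My final camera check agreed with all of this, but I did not re-measure the cash box, brochure stand and charger at the end, and the judge's verdict was not shown to me.

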